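# Put the dried swab into its vial and shut the specimen case

### The arm

A 6-joint arm with a two-finger parallel gripper is mounted at the origin on the work surface. World frame = base frame: x ahead of the robot, y to its left, z up, the work surface at z = 0. Lengths are in m, angles in rad, forces in N, time in s.
With the tool pointing down it reaches from about 0.275 to 0.725 m from the base axis. Payload 5.6 kg.
Tool frame: the origin (TCP) lies midway between the tips of the shut fingers; the grasp point (between the pads) lies 19 mm behind it; y points along the fingers, x is the direction in which the jaws open and shut, and the axes are right-handed (so a half turn about y gives the same grasp; the last joint's range is limited). The gripper opens to 85 mm and grips with 20 to 120 N. Pads are 22 mm wide; open, the fingers measure 114 mm over their backs; the gripper's body (76 mm by 85 mm) begins 54 mm behind the grasp point. The pads swing forward as they close: fully open they stand 13 mm farther back than shut.
Start: joints at [1.557, 0.255, 0.108, 0, -1.424, -0.285], TCP at [0.162, 0.526, 0.198] pointing down, gripper open.
Joint ranges: [-2.95, 2.95], [-1.21, 1.97], [-1.09, 1.5], [-2.87, 1.71], [-2.94, -0.07], [-3.05, 3.05]. Speed limits (rad/s): [2.57, 2.57, 3.14, 3.14, 3.14, 3.14].

### API

Orientations are given as a unit quaternion [x, y, z, w].
In Python, from cell import * gives the robot as it stands.
- The arm moves only by the tool servo_tool, never from a script. Its argument "plan" is one flat list of numbers, 7 for each row, row after row: the turn, a rotation vector about the tool's x, y, z in rad, then the shift along the tool's x, y, z in cm, then the opening, from -1 (shut) to 1 (fully open), so that 0 is half open. In form: [rx, ry, rz, dx, dy, dz, jaw, rx, ry, rz, dx, dy, dz, jaw, ...]. A call has 1 to 20 rows; each row is the pose to reach, as a shift and turn from the pose commanded when the call began, along the tool's axes at that moment; what a row does not reach only later rows make up. A row lasts 1/12 s, in which the tool goes at most 41.7 mm and 7.16 degrees, less where a joint would pass 70% of its speed; a pose out of reach is approached as far as the arm can. A call with a gripper value outside its range is refused whole. The fingers move at their own pace and stop on an object; "grip_force" is the grip in N (left out, the last holds). Time passes only in rows, so rows that repeat a pose let the fingers close. It gives the time, the measured TCP pose, the force and the opening at its end, in the units of the state.
- state(): the state, without advancing time (a new reading comes with each control period).
- read_camera(name): name is "scene" or "top" or "wrist"; returns a dict with "color" (400x640x3 uint8, red, green, blue), "mtx" (3x3 intrinsics, pixels), "view" (4x4, takes a point from world to camera coordinates); the wrist camera has in their place "mount" (4x4, takes a point from camera to tool coordinates, whose origin is the TCP and whose axes are the tool frame's). Camera axes: x right, y up, looking along -z (the intrinsics and any distortion apply to the point x, -y, -z); pixel columns grow to the right and rows downward; lengths in m; the calibration is good to about 2 mm. A picture is of the moment at which its call begins: read the wrist's pose just before it. There is no depth.
- finish_job(): hands the job in, once; it reports no verdict.
Trained networks look in the newest picture that a camera, given by its name, has taken for a name from the list of things; names that differ only in an ending like _2 or _b are one class to them, and where a whole thing is asked for, a point or a joint stands for the part that bears it (a point fixed in the world has none). Each returns a list of dicts, best first, with "p" (0 to 1); they miss things now and then, are a little off and sometimes report something else, mostly with a low value. They report only what shows in the picture. A call takes as long as a camera call. They do not tell look-alikes from the thing itself.
- silhouettes(thing, camera): "mask" (400x640 bool, what is visible of it) and "bbox" ([left, top, right, bottom] in pixels, round what is visible of it).
The state is a dict: "time": time; "qpos": joint angles; "qd": joint speeds; "effort": joint torques, N m; "tcp_pos": TCP position; "ee_rot": TCP orientation; "force": force on the tool from outside, world axes, zero at the start; "torque": the same for the moment, N m; "grip_width": finger opening in m.
Only numpy, scipy, OpenCV 4.12 (cv2) and the standard library are available. Lean on these libraries where they do the work, as an engineer would, in place of code of your own. Each camera call takes 0.05 s, during which the arm holds its last target.

### The job

Take the white-capped sampling swab out of the steel drying stand and push it down into the one open vial in the grey specimen case, through the rubber sleeve in its mouth, until the sleeve is pressed in and the cap sits fully home on the vial's rim; then shut the case's lid completely. Do not let the swab's bud touch the bench, and leave the steel spatula hanging in the stand and everything else on the bench where it is.

Things in the scene. Friction and masses are not known exactly. Their poses are not given: they have to be found in the camera images.
- swab_cap (a point): Centre of the swab's white cap, the part to grip: an upright cylinder 17 mm in diameter and 36 mm tall. The swab (14 g) starts hanging in the drying stand, its cap standing on the stand's top plate and its shaft down through a hole. The z axis runs up the swab.
- swab_seat (a point): Centre of the flat underside of the swab's cap, 18 mm below swab_cap; this face comes to rest on the vial's rim. Below it are a spigot 7 mm thick and 7 mm long with a tapered end, and then a 2.6 mm shaft.
- swab_tip (a point): Lowest point of the swab's 5 mm thick cotton bud, at the end of the shaft, 58 mm below swab_seat and 76 mm below swab_cap.
- stand_top (a point): Drying stand, fixed: centre of the upper face of its steel top plate, 96 mm above the bench. Plate 50 mm by 187 mm, long along this point's y axis, with three 9 mm holes at y = -55, 0 and +55 mm; the swab hangs in one of the outer two, the spatula in the other. The foot measures 100 by 190 mm.
- spatula_mid (a point): Small steel micro spatula hanging in the stand, a bystander: its handle is 7 mm in diameter and stands 31 mm above the plate; the point lies 15 mm above the plate.
- vial_mouth (a point): Centre of the open vial's rim, 76 mm above the bench. Clear vial, fixed upright in one of the three places in the case's foam; outer diameter 18 mm, inside depth 67 mm. A black rubber sealing sleeve, 12 mm outside with an 8.6 mm hole, stands 6 mm proud of the rim; the swab goes down through it, and its cap must then drive the sleeve in (about 8 N, it stays in) until the cap meets the rim.
- case_center (a point): Specimen case, fixed: centre of its base's opening at rim height, 56 mm above the bench. Base 100 mm (x) by 190 mm (y). The point's x axis points from the front of the case to the hinge, whose axis lies along y at x = +50 mm, z = 0. Three vials stand at x = 0, y = -50, 0 and 50 mm: one open, two closed by caps like the swab's, tops 112 mm above the bench.
- lid (a joint): Angle of the case's lid: 0 shut, about 1.7 to 2.0 rad open (leaning back beyond upright). The stiff hinge (0.1 N m) leaves the lid where it is put; a push of 2 to 4 N near its front edge moves it.
- lid_front (a point): Middle of the lid's front upper edge: with the lid shut it lies 100 mm in front of the hinge axis and 63 mm above it. The lid is an open shell 100 by 190 mm and 63 mm deep with 3 mm walls, hinged at its rear lower edge; shut, its top is 119 mm above the bench.
- dish: Petri dish with a sample, 91 mm in diameter, 16 mm high, a bystander; origin under its centre.
- dropper: Amber dropper bottle, 30 mm in diameter, 88 mm tall, a bystander; origin under its centre.
- tweezers: Steel tweezers lying on the bench, 125 mm long along their x axis, a bystander; origin under the middle.
- mouse: Computer mouse, 100 by 60 by 34 mm, a bystander; origin under its centre.
- notebook: Notebook 210 by 150 by 14 mm, a bystander; origin under its centre.
- pencil: Wooden pencil lying on the notebook, 138 mm long, 8 mm thick, a bystander.
Mind the look-alikes: they are no part of the job. Of the things that look like the part that bears case_center, the smaller one is meant.

How it is judged:
On the way:
1. with the lid still open, the swab is pushed into the open vial until its cap sits on the rim (distance between swab_seat and vial_mouth below 0.003 m and angle between swab_seat's own z axis and vertical below 0.08 rad and value of joint lid above 0.9 rad), for 0.2 s.
At the end, for the whole second after the job is handed in: The swab is upright in the open vial with its cap's underside within 3 mm of the centre of the vial's mouth, and the lid is shut to within 0.05 rad (5 mm at its front edge) (distance between swab_seat and vial_mouth below 0.003 m and angle between swab_seat's own z axis and vertical below 0.08 rad and value of joint lid below 0.05 rad); the robot touches nothing.
It fails at once if the swab's bud came down to the bench (height (world z) of swab_tip below 0.004 m).
It fails at once if the spatula was taken out of the stand or knocked by more than 25 mm (distance of spatula_mid from where it was at the start of the episode above 0.025 m).
It fails at once if something lying on the bench was shifted by more than 30 mm (distance of any of dish, dropper, tweezers, mouse, notebook, pencil from where it was at the start of the episode above 0.03 m).
It also fails if it takes over 61 s, if anything falls off the work surface, if the arm or the gripper's body presses on something with over 40 N, if the wrist force passes 120 N, or if a joint passes its speed limit or range.

## Working session

There is one attempt and no reset: what is moved stays moved. The work goes in short steps, Python scripts to look and compute and a tool call to move; the robot and the scene stay as the last step left them, time stands still between calls to the robot, and variables do not carry over. Pictures are saved under pics/ and viewed, and the job is handed in when it is done.

Besides the shell and the picture viewer there is one more tool, called as a command line: name --argument value ..., lists and objects as JSON in quotes. servo_tool: Moves the arm, as the interface text tells. Its arguments: {"type":"object","properties":{"plan":{"type":"array","items":{"type":"number"}},"grip_force":{"type":"number"}},"required":["plan"]}

```bash
ls; mkdir -p pics; python3 - <<'E'
from cell import *
import cv2
print(state())
for n in ("scene","top","wrist"):
    r=read_camera(n); cv2.imwrite(f"pics/a_{n}.png",r["color"][:,:,::-1]); print(n,{k:v for k,v in r.items() if k!="color"})
E
```

```text
pics
{'time': 0.0, 'qpos': array([ 1.55659996e+00,  2.55734170e-01,  1.06978662e-01, -4.53680582e-04,
       -1.42392694e+00, -2.84566969e-01]), 'qd': array([ 1.48914172e-04,  9.94235234e-04, -3.77520697e-04,  1.80935880e-03,
       -9.65052197e-06,  1.62451991e-04]), 'effort': array([ 1.34629114e-03, -3.86625481e+01,  2.37938672e+01,  5.36542296e+00,
       -6.21298575e-03, -1.54552147e-06]), 'tcp_pos': array([0.16169293, 0.52508914, 0.19709562]), 'ee_rot': array([ 0.42052904, -0.56842403,  0.56929351, -0.41946913]), 'force': array([ 1.23212196, -0.45195782,  0.66081176]), 'torque': array([0.06355085, 0.04244765, 0.01672721]), 'grip_width': 0.08549713192750977}
scene {'mtx': array([[424.03168184,   0.        , 317.98131314],
       [  0.        , 424.03168184, 199.26359169],
       [  0.        ,   0.        ,   1.        ]]), 'view': array([[-0.08554643,  0.99632449,  0.00439546,  0.06186107],
       [-0.66789995, -0.06061972,  0.7417782 ,  0.25606942],
       [ 0.73931824,  0.06052075,  0.67063088, -1.7343651 ],
       [ 0.        ,  0.        ,  0.        ,  1.        ]])}
top {'
[... 234 characters left out ...]
   [ 0.99271158, -0.02607847,  0.11765895, -0.49740221],
       [-0.1178073 , -0.00422192,  0.9930275 , -1.52051093],
       [ 0.        ,  0.        ,  0.        ,  1.        ]])}
wrist {'mtx': array([[343.75918259,   0.        , 315.85446333],
       [  0.        , 343.75918259, 197.11128424],
       [  0.        ,   0.        ,   1.        ]]), 'mount': array([[ 9.99999830e-01, -5.82570503e-04, -2.68997458e-05,
        -2.98021876e-04],
       [ 1.53579290e-04,  3.07559593e-01, -9.51528808e-01,
        -1.75101734e-01],
       [ 5.62605891e-04,  9.51528642e-01,  3.07559630e-01,
         7.98761274e-02],
       [ 0.00000000e+00,  0.00000000e+00,  0.00000000e+00,
         1.00000000e+00]])}
```

View pics/a_scene.png

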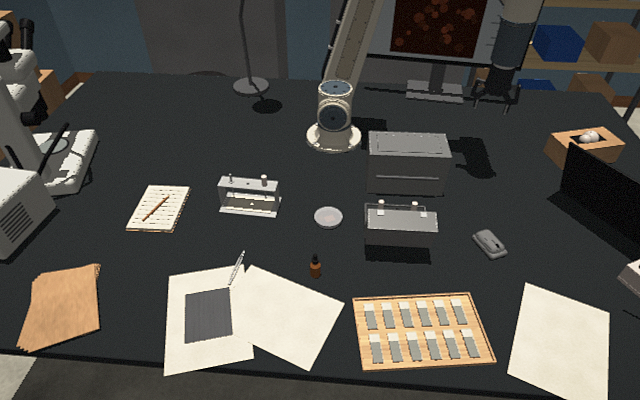

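View pics/a_top.png

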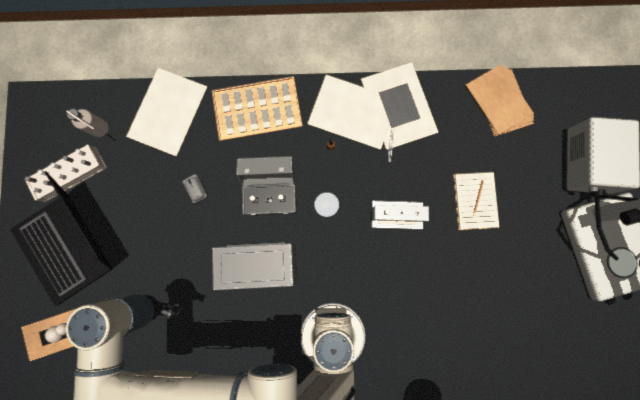

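View pics/a_wrist.png

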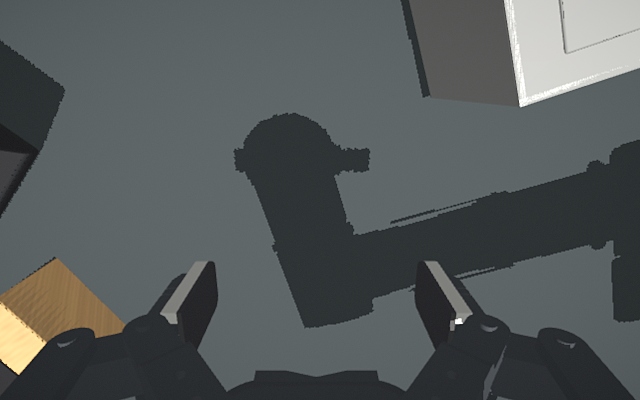

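```bash
cat > h.py <<'E'
from cell import *
import numpy as np, cv2
from scipy.spatial.transform import Rotation as R
def cam(n):
    s=state() if n=="wrist" else None
    r=read_camera(n)
    if n=="wrist":
        T=np.eye(4);T[:3,:3]=R.from_quat(s["ee_rot"]).as_matrix();T[:3,3]=s["tcp_pos"]
        r["view"]=np.linalg.inv(T@r["mount"])
    return r
def proj(r,P):
    P=np.atleast_2d(P);c=(r["view"]@np.c_[P,np.ones(len(P))].T).T[:,:3]
    q=np.c_[c[:,0],-c[:,1],-c[:,2]]@r["mtx"].T
    return q[:,:2]/q[:,2:]
def atz(r,uv,z):
    V=r["view"];C=-V[:3,:3].T@V[:3,3]
    d=np.linalg.inv(r["mtx"])@np.r_[uv,1];d=V[:3,:3].T@np.array([d[0],-d[1],-d[2]])
    return C+d*(z-C[2])/d[2]
def crop(r,name,l,t,rr,b,k):
    cv2.imwrite("pics/"+name,cv2.resize(r["color"][t:b,l:rr,::-1],None,fx=k,fy=k,interpolation=cv2.INTER_CUBIC))
E
python3 - <<'E'
from h import *
S=cam("scene");T=cam("top")
crop(S,"b_s.png",200,160,460,270,3);crop(T,"b_t.png",220,140,440,240,3)
for n in ["swab_cap","stand_top","spatula_mid","vial_mouth","case_center","lid","dish","dropper","tweezers","mouse","notebook","pencil"]:
    for c in ("scene","top"):
        try:
            for d in silhouettes(n,c)[:4]:
                m=d["mask"];ys,xs=np.nonzero(m);print(n,c,round(d["p"],2),np.round(d["bbox"]),xs.mean().round(1),ys.mean().round(1),len(xs))
        except Exception as e: print(n,c,e)
E
```

```text
swab_cap scene 0.45 [264. 176. 265. 187.] 263.1 179.9 45
stand_top scene 0.81 [214. 176. 281. 218.] 248.4 197.9 1888
stand_top scene 0.17 [313. 205. 340. 230.] 327.3 217.4 470
stand_top top 0.57 [371. 202. 426. 227.] 399.6 214.7 1322
stand_top top 0.24 [184. 175. 207. 203.] 194.7 188.4 427
vial_mouth scene 0.54 [264. 174. 269. 189.] 263.3 180.3 56
vial_mouth scene 0.49 [227. 252. 244. 284.] 235.3 268.2 71
vial_mouth top 0.19 [313. 190. 339. 218.] 326.4 204.2 445
case_center scene 0.95 [366. 133. 456. 196.] 406.2 162.9 5097
case_center scene 0.94 [364. 204. 437. 248.] 398.5 225.9 2879
case_center top 0.95 [237. 158. 297. 215.] 267.3 185.2 3078
case_center top 0.88 [214. 242. 300. 293.] 254.0 265.6 3665
lid scene 0.89 [367. 132. 451. 179.] 407.3 154.3 3615
lid scene 0.72 [363. 210. 435. 249.] 399.9 227.6 2534
lid top 0.84 [236. 154. 294. 184.] 265.6 170.2 1446
lid top 0.83 [211. 246. 295. 292.] 253.4 266.6 3387
dish scene 0.55 [314. 204. 343. 228.] 327.6 217.1 515
dish top 0.67 [314. 192. 338. 217.] 326.5 204.6 474
dropper scene 0.57 [309. 253. 320. 276.] 314.2 266.9 212
dropper scene 0.55 [364. 205. 436. 246.] 399.9 228.0 2609
dropper top 0.45 [324. 142. 336. 150.] 330.6 144.6 45
dropper top 0.16 [472. 188. 482. 209.] 477.6 199.4 56
tweezers scene 0.72 [366. 204. 439. 248.] 398.5 225.7 2844
tweezers scene 0.62 [225. 253. 245. 284.] 234.5 269.9 109
tweezers top 0.54 [388. 132. 395. 157.] 390.9 142.7 45
mouse scene 0.91 [471. 230. 510. 258.] 489.0 244.0 568
mouse top 0.91 [183. 176. 206. 202.] 194.7 188.3 431
notebook scene 0.95 [124. 186. 188. 233.] 158.6 209.3 2031
notebook top 0.76 [455. 170. 498. 233.] 475.9 200.8 2172
pencil scene 0.42 [145. 197. 168. 221.] 153.5 209.4 83
pencil scene 0.16 [310. 254. 319. 276.] 314.4 267.2 183
pencil top 0.59 [474. 182. 482. 212.] 477.3 200.4 50
```

```bash
sleep 1
```

```text
(no output)
```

View pics/b_s.png

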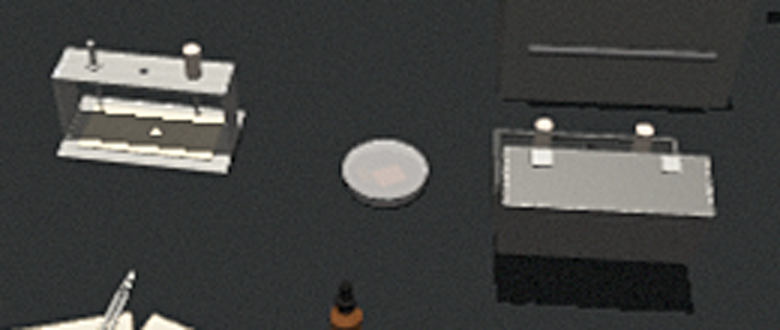

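View pics/b_t.png

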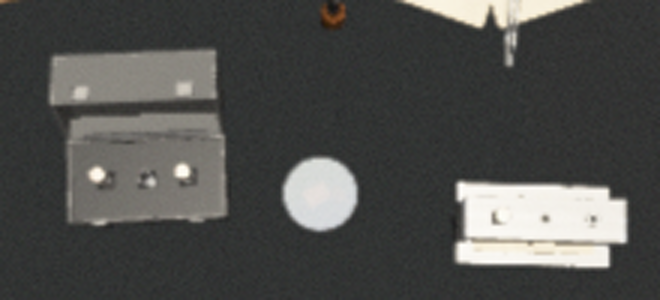

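```bash
python3 - <<'E'
from h import *
from scipy.optimize import least_squares
S=cam("scene");T=cam("top")
# crop->pixel
t=lambda u,v:(220+(u+.5)/3-.5,140+(v+.5)/3-.5); s=lambda u,v:(200+(u+.5)/3-.5,160+(v+.5)/3-.5)
print("R",R.from_quat(state()["ee_rot"]).as_matrix().round(3), state()["time"])
for nm,uv,z in [("swab top",t(500,214),.132),("hole mid",t(546,218),.096),("spat",t(592,219),.127),("vialL cap",t(97,173),.112),("open",t(148,180),.08),("vialR cap",t(182,170),.112),
 ("case fl",t(68,221),.056),("case fr",t(226,215),.056),("case bl",t(73,138),.056),("case br",t(223,136),.056)]:
    print(nm,atz(T,uv,z).round(4))
for nm,uv,z in [("swab top",s(192,47),.132),("hole mid",s(143,71),.096),("spat",s(91,42),.127),("vial -y cap",s(544,123),.112),("vial +y cap",s(645,129),.112)]:
    print("S",nm,atz(S,uv,z).round(4))
def lidpts(th):
    c,q=np.cos(th),np.sin(th); return [(-100*c+63*q,100*q+63*c),(63*q,63*c),(-100*c,100*q)]
E
```

```text
R [[-0.294  0.     0.956]
 [-0.956  0.    -0.294]
 [-0.    -1.     0.   ]] 1.55
swab top [ 0.4365 -0.1961  0.132 ]
hole mid [ 0.4334 -0.2548  0.096 ]
spat [ 0.4284 -0.3021  0.127 ]
vialL cap [0.4985 0.2696 0.112 ]
open [0.4925 0.2146 0.08  ]
vialR cap [0.4994 0.1702 0.112 ]
case fl [0.448  0.3152 0.056 ]
case fr [0.4503 0.1241 0.056 ]
case bl [0.5492 0.309  0.056 ]
case br [0.5469 0.1261 0.056 ]
S swab top [ 0.435  -0.1971  0.132 ]
S hole mid [ 0.4363 -0.2529  0.096 ]
S spat [ 0.4303 -0.3068  0.127 ]
S vial -y cap [0.4986 0.1712 0.112 ]
S vial +y cap [0.4984 0.2718 0.112 ]
```

```bash
cat >> h.py <<'E'
def go(p,yaw_x=np.pi,tilt=None):
    """plan row (first 6) from the present pose to world TCP p, tool down, tool x at yaw"""
    s=state();Rc=R.from_quat(s["ee_rot"])
    x=np.array([np.cos(yaw_x),np.sin(yaw_x),0]);y=np.array([0,0,-1.]);
    Rt=R.from_matrix(np.c_[x,y,np.cross(x,y)])
    if tilt is not None: Rt=R.from_rotvec(tilt)*Rt
    rv=(Rc.inv()*Rt).as_rotvec();d=Rc.inv().apply(np.array(p)-s["tcp_pos"])*100
    return np.r_[rv,d].round(3).tolist()
E
python3 - <<'E'
from h import *
p=state()["tcp_pos"]
print(go(p+[0,0,.08]))
print(go([.436,-.197,.21]))
E
```

```text
[-0.0, 1.272, -0.0, -0.0, -8.0, 0.0]
[-0.0, 1.272, -0.0, 60.991, -1.201, 47.471]
```

servo_tool --plan '[0,0,0,0,-4,0,1,0,0,0,0,-8,0,1,0,0.12,0,3.6,-8,2.8,1,0,0.24,0,7.2,-8,5.6,1,0,0.34,0,10.7,-8,8.3,1,0,0.42,0,14.3,-8,11.1,1,0,0.5,0,17.8,-8,13.9,1,0,0.58,0,21.4,-8,16.7,1,0,0.66,0,25,-8,19.4,1,0,0.73,0,28.6,-8,22.2,1,0,0.8,0,32.1,-8,25,1,0,0.87,0,35.7,-8,27.8,1,0,0.94,0,39.2,-8,30.5,1,0,1.01,0,42.8,-8,33.3,1,0,1.08,0,46.4,-8,36.1,1,0,1.15,0,50,-8,38.9,1,0,1.2,0,53.5,-8,41.6,1,0,1.25,0,57,-8,44.4,1,0,1.272,0,59.5,-6,46.3,1,0,1.272,0,61,-3,47.5,1]' --grip_force 60

```text
time: 3.22
tcp_pos: [0.4272, -0.1721, 0.2489]
ee_rot: [-0.003, -0.706, 0.708, -0.001]
force: [1.5, 0.9, 0.8]
grip_width: 0.0854
```

```bash
python3 - <<'E'
from h import *
print(go([.436,-.197,.21]))
W=cam("wrist");cv2.imwrite("pics/c.png",W["color"][:,:,::-1])
print(state()["tcp_pos"],state()["qd"].round(2),proj(W,[[.436,-.197,.132],[.436,-.197,.096]]))
for n in ["swab_cap","stand_top"]:
  for d in silhouettes(n,"wrist")[:4]: print(n,d["p"],d["bbox"])
E
```

```text
[-0.002, -0.002, -0.006, -0.859, 3.901, 2.478]
[ 0.42570385 -0.17461523  0.2416561 ] [ 0.11 -0.04 -0.09 -0.06 -0.11 -0.17] [[307.63508085 152.38167011]
 [308.75212649 145.49966483]]
swab_cap 0.7 [290.5, 135.9, 316.6, 163.5]
swab_cap 0.57 [218.0, 349.3, 303.4, 392.3]
stand_top 0.89 [266.2, 0.0, 355.6, 184.3]
```

View pics/c.png

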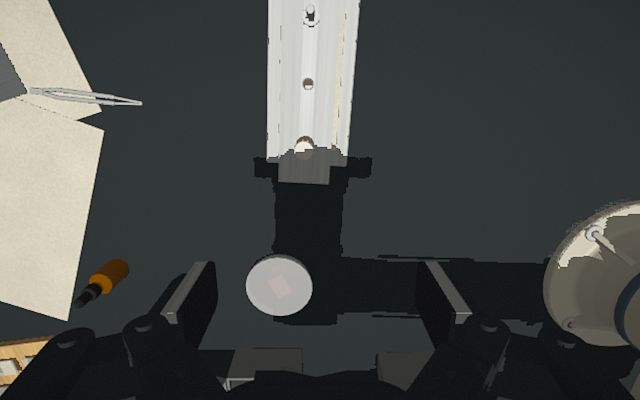

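servo_tool --plan '[0,0,0,-0.9,3.9,2.5,1,0,0,0,-0.9,3.9,2.5,1,0,0,0,-0.9,3.9,2.5,1,0,0,0,-0.9,3.9,2.5,1]'

```text
time: 3.7
tcp_pos: [0.4347, -0.1933, 0.209]
ee_rot: [-0.0, -0.707, 0.707, -0.001]
force: [0.6, 0.6, -0.4]
grip_width: 0.0853
```

```bash
python3 - <<'E'
from h import *
print(go([.436,-.197,.21]))
W=cam("wrist");cv2.imwrite("pics/d.png",W["color"][:,:,::-1])
print(state()["tcp_pos"],state()["qd"].round(2),proj(W,[[.436,-.197,.132],[.436,-.197,.096]]))
for n in ["swab_cap","stand_top"]:
  for d in silhouettes(n,"wrist")[:4]: print(n,d["p"],d["bbox"])
E
```

```text
[-0.001, 0.001, -0.001, -0.133, -0.096, 0.37]
[ 0.43505645 -0.1932394   0.20964965] [ 0.   -0.01  0.01 -0.    0.    0.  ] [[315.60192105 189.23973341]
 [315.73096589 177.341383  ]]
swab_cap 0.73 [299.1, 167.6, 320.3, 200.9]
stand_top 0.68 [268.7, 0.0, 367.8, 218.7]
```

View pics/d.png

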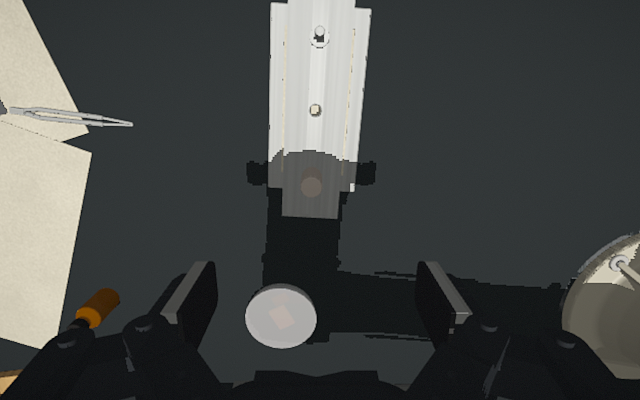

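```bash
python3 - <<'E'
from h import *
W=cam("wrist");g=cv2.cvtColor(W["color"],cv2.COLOR_RGB2BGR)
crop(W,"e.png",260,140,370,230,7)
for uv in [(311,187),(310,187)]: print(atz(W,uv,.132))
print(atz(W,(315.5,110),.096),atz(W,(320,36),.127))
E
```

```text
[ 0.44019552 -0.19844431  0.132     ]
[ 0.44096137 -0.19844179  0.132     ]
[ 0.43703783 -0.25340029  0.096     ] [ 0.43387252 -0.30461774  0.127     ]
```

View pics/e.png

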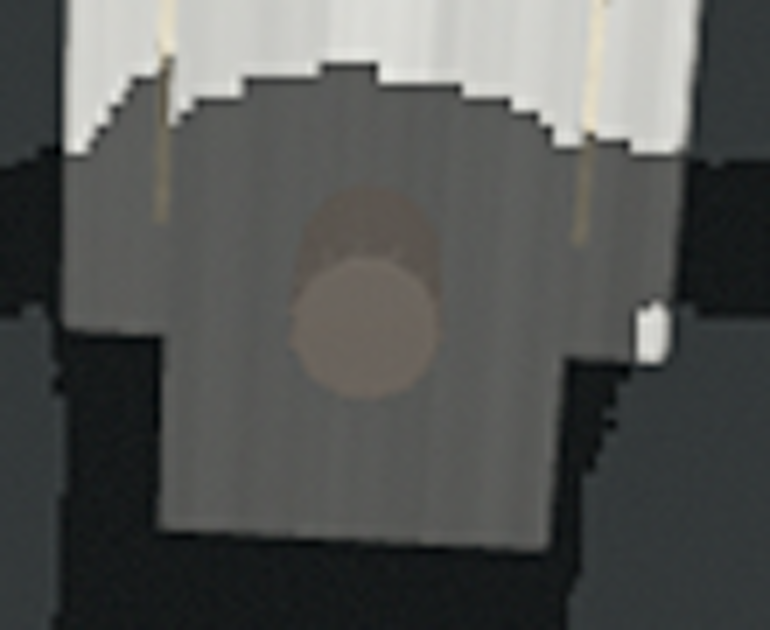

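```bash
python3 - <<'E'
from h import *
print(go([.4388,-.1975,.14]),go([.4388,-.1975,.1]))
E
```

```text
[-0.001, 0.001, -0.003, -0.352, 6.943, 0.427] [-0.001, 0.001, -0.003, -0.34, 10.943, 0.425]
```

servo_tool --plan '[0,0,0,-0.35,3.5,0.43,1,0,0,0,-0.35,6.9,0.43,1,0,0,0,-0.35,9,0.43,0.5,0,0,0,-0.35,10.9,0.43,0,0,0,0,-0.35,10.9,0.43,-0.3,0,0,0,-0.35,10.9,0.43,-0.5,0,0,0,-0.35,10.9,0.43,-1,0,0,0,-0.35,10.9,0.43,-1,0,0,0,-0.35,10.9,0.43,-1,0,0,0,-0.35,10.9,0.43,-1]' --grip_force 60

```text
time: 4.73
tcp_pos: [0.4385, -0.1982, 0.0998]
ee_rot: [-0.001, -0.707, 0.707, -0.001]
force: [-0.4, 0.3, 0.7]
grip_width: -0.0005
```

```bash
python3 - <<'E'
from h import *
W=cam("wrist");cv2.imwrite("pics/f.png",W["color"][:,:,::-1]);s=state();print(s["tcp_pos"],s["grip_width"],s["force"])
E
```

```text
[ 0.438382   -0.19810766  0.09955124] 8.38502014301922e-06 [ 0.70412157 -0.61011627 -0.56076196]
```

View pics/f.png

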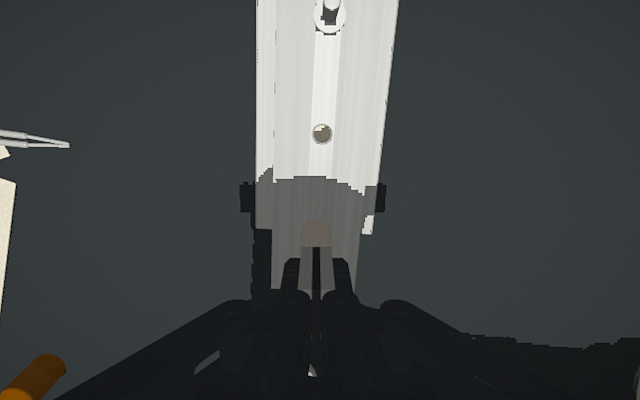

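```bash
python3 - <<'E'
from h import *
W=cam("wrist");crop(W,"g.png",240,100,400,320,3)
print(atz(W,(322,133),.096),atz(W,(316,240),.132),proj(W,[[.438,-.198,.132],[.438,-.198,.1],[.438,-.198,.0995]]))
T=cam("top");crop(T,"g2.png",340,170,460,250,6);S=cam("scene");crop(S,"g3.png",200,150,300,230,7)
E
```

```text
[ 0.43620462 -0.25397043  0.096     ] [ 0.43918422 -0.21041411  0.132     ] [[318.52325402 264.33402918]
 [318.24861387 235.79944526]
 [318.24501714 235.42575132]]
```

View pics/g.png

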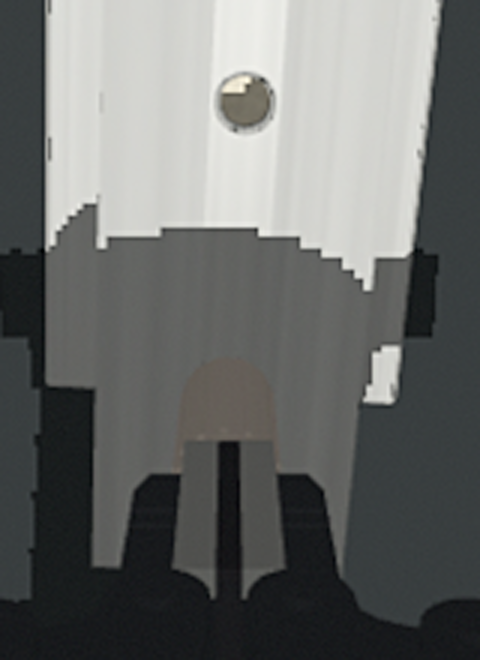

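View pics/g3.png

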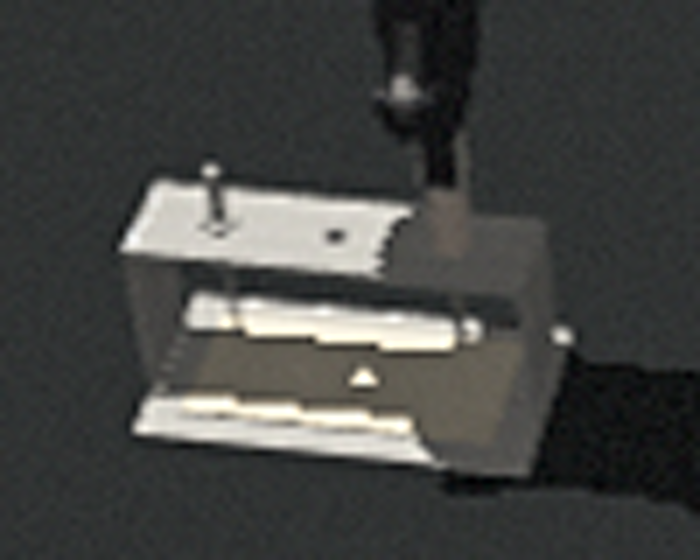

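```bash
python3 - <<'E'
from h import *
S=cam("scene")
P=proj(S,[[.438,-.198,.0995],[.438,-.198,.132],[.438,-.198,.096],[.438,-.198,.1185]])
print((P-[200,150])*7+3)
E
```

```text
[[451.34307434 239.82860763]
 [445.49274934 184.4227975 ]
 [451.9619097  245.68932037]
 [447.94593976 207.65586622]]
```

View pics/g2.png

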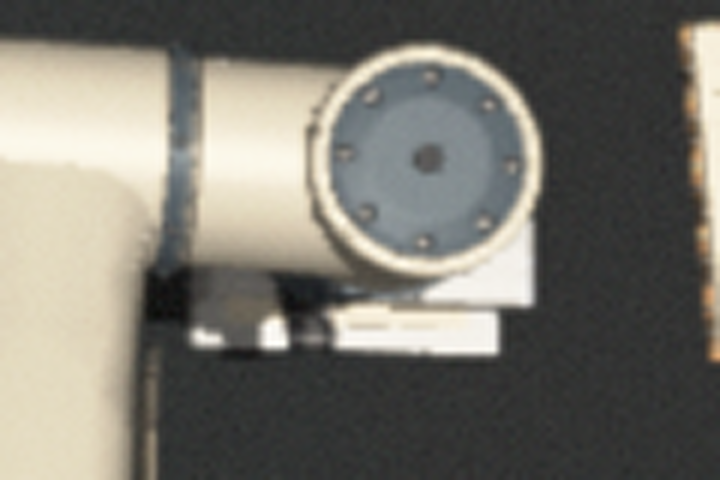

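```bash
python3 - <<'E'
from h import *
W=cam("wrist")
# plate edges now: crop g coords/3
for z in (.066,.096,.12):
    a=atz(W,(240+92/3,100+565/3),z);b=atz(W,(240+345/3,100+565/3),z);print(z,a,b,np.linalg.norm(a-b)) 
# view of TCP & tips in wrist frame (independent of arm state)
print(proj(W,[[.438,-.209,.0995],[.438,-.187,.0995],[.438,-.209,.13],[.430,-.209,.0995],[.446,-.209,.0995]]))
s=state();print(s["qpos"].round(4),s["tcp_pos"],s["ee_rot"].round(4))
E
```

```text
0.066 [ 0.47032311 -0.14294376  0.066     ] [ 0.41162725 -0.14302182  0.066     ] 0.058695913084491826
0.096 [ 0.46576039 -0.16230054  0.096     ] [ 0.41552979 -0.16236733  0.096     ] 0.05023064071789772
0.12 [ 0.46211021 -0.17778596  0.12      ] [ 0.41865183 -0.17784375  0.12      ] 0.04345842282462247
[[317.43958002 217.37169473]
 [317.36291888 253.78225537]
 [317.64966138 241.55354937]
 [332.14460043 217.3856802 ]
 [302.73580942 217.35771044]]
[-0.0978  0.1749 -0.254   0.     -1.1418  0.0977] [ 0.43789124 -0.19809428  0.09884363] [-0.     -0.7071  0.7071 -0.    ]
```

```bash
python3 - <<'E'
from h import *
W=cam("wrist");W["view"]=np.linalg.inv(W["mount"])
for y in (0,-.013,-.043,-.06):
  print(y,proj(W,[[x,y,z] for x in(.0425,.0) for z in(.011,-.011)]).round(0).tolist())
W["view"]=np.linalg.inv(W["mount"])
print(W["mount"].round(4))
E
```

```text
0 [[396.0, 217.0], [393.0, 253.0], [318.0, 217.0], [318.0, 253.0]]
-0.013 [[401.0, 226.0], [398.0, 265.0], [318.0, 226.0], [318.0, 265.0]]
-0.043 [[418.0, 253.0], [413.0, 298.0], [318.0, 253.0], [318.0, 298.0]]
-0.06 [[430.0, 274.0], [425.0, 323.0], [318.0, 274.0], [318.0, 323.0]]
[[ 1.000e+00 -9.000e-04  9.000e-04 -8.000e-04]
 [ 1.100e-03  3.084e-01 -9.512e-01 -1.751e-01]
 [ 6.000e-04  9.512e-01  3.084e-01  7.910e-02]
 [ 0.000e+00  0.000e+00  0.000e+00  1.000e+00]]
```

servo_tool --plan '[0,0,0,0,-1,0,0,0,0,0,0,-1,0,0.5,0,0,0,0,-1,0,0.7,0,0,0,0,-1,0,0.7,0,0,0,0,-1,0,0.7,0,0,0,0,0,0,0.7,0,0,0,0,1,0,0.7,0,0,0,0,1.8,0,0.7,0,0,0,0,2.5,0,0.7,0,0,0,0,2.5,0,0.7]'

```text
time: 5.92
tcp_pos: [0.4367, -0.1978, 0.0721]
ee_rot: [-0.001, 0.707, -0.707, -0.001]
force: [0.9, 0.8, -0.1]
grip_width: 0.0729
```

```bash
python3 - <<'E'
from h import *
W=cam("wrist");crop(W,"i.png",200,100,440,360,2.3);s=state();print(s["tcp_pos"],s["grip_width"],s["force"])
S=cam("scene");crop(S,"i3.png",200,130,300,230,6)
E
```

```text
[ 0.43724805 -0.19799895  0.07300492] 0.07242288165724466 [-0.36472585  0.19368388  0.12692232]
```

View pics/i.png

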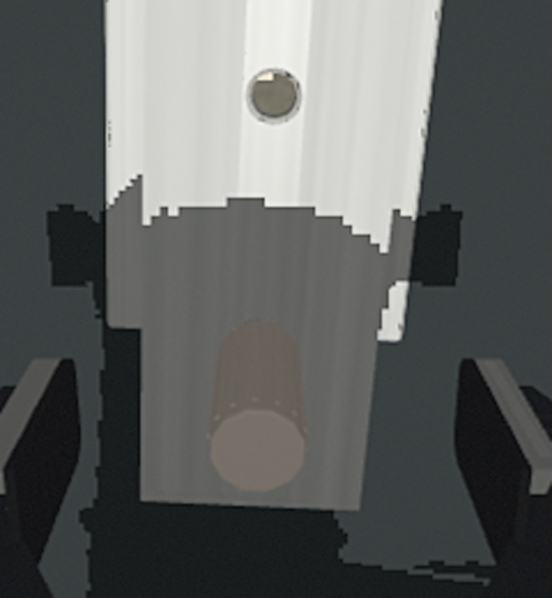

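View pics/i3.png

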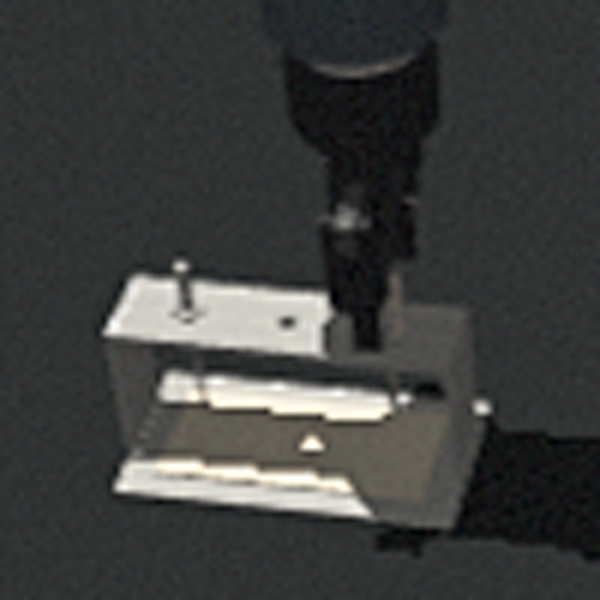

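```bash
python3 - <<'E'
from h import *
S=cam("scene")
uv=(200+365/6,130+350/6)
for z in (.1,.11,.12,.13): print(atz(S,uv,z))
print("cap top",atz(S,(200+397/6,130+285/6),.132))
W=cam("wrist")
print("cap wrist",atz(W,(200+258/2.3,100+450/2.3),.132), atz(W,(200+274/2.3,100+96/2.3),.096))
# pad right inner face in wrist: corners
W["view"]=np.linalg.inv(W["mount"])
V=W["view"];C=W["mount"][:3,3]
for uv in [(200+462/2.3,100+360/2.3),(200+456/2.3,100+440/2.3),(200+490/2.3,100+568/2.3)]:
    d=np.linalg.inv(W["mtx"])@np.r_[uv,1];d=W["mount"][:3,:3]@np.array([d[0],-d[1],-d[2]])
    print("tool frame at x=.036",(C+d*(.036-C[0])/d[0]).round(4))
E
```

```text
[ 0.46130912 -0.20399319  0.1       ]
[ 0.47273379 -0.200982    0.11      ]
[ 0.48415845 -0.1979708   0.12      ]
[ 0.49558312 -0.1949596   0.13      ]
cap top [ 0.44493246 -0.18737155  0.132     ]
cap wrist [ 0.44047298 -0.19833272  0.132     ] [ 0.43765151 -0.25350922  0.096     ]
tool frame at x=.036 [ 0.036  -0.0411  0.0085]
tool frame at x=.036 [ 0.036  -0.0417 -0.0085]
tool frame at x=.036 [ 0.036  -0.0686 -0.0152]
```

servo_tool --plan '[0,0,0,-0.2,0,0,0,0,0,0,-0.2,0,0,-0.5,0,0,0,-0.2,0,0,-1,0,0,0,-0.2,0,0,-1,0,0,0,-0.2,0,0,-1,0,0,0,-0.2,0,0,-1,0,0,0,-0.2,0,0,-1]'

```text
time: 6.7
tcp_pos: [0.44, -0.1981, 0.074]
ee_rot: [-0.0, -0.707, 0.707, -0.0]
force: [-1.3, 0.1, 2.9]
grip_width: 0.0153
```

servo_tool --plan '[0,0,0,0,-1,0,-1,0,0,0,0,-3,0,-1,0,0,0,0,-6,0,-1,0,0,0,0,-9,0,-1,0,0,0,0,-11,0,-1,0,0,0,0,-11,0,-1,0,0,0,0,-11,0,-1]'

```text
time: 7.28
tcp_pos: [0.4406, -0.198, 0.1846]
ee_rot: [0.001, 0.707, -0.707, 0.001]
force: [0.1, -0.9, -1.4]
grip_width: 0.0147
```

```bash
python3 - <<'E'
from h import *
W=cam("wrist");crop(W,"j.png",160,100,480,400,1.9);s=state();print(s["tcp_pos"],s["grip_width"],s["force"])
S=cam("scene");crop(S,"j3.png",200,110,300,230,5)
print(go([.4985,-.0,.20]),go([.4985,.2205,.20]))
E
```

```text
[ 0.4397517  -0.19780837  0.1833704 ] 0.015109031702685134 [-0.23373858 -0.52429955 -0.66884672]
[0.001, -0.0, 0.002, -5.915, -1.721, -19.777] [0.001, -0.0, 0.002, -5.911, -1.703, -41.827]
```

View pics/j.png

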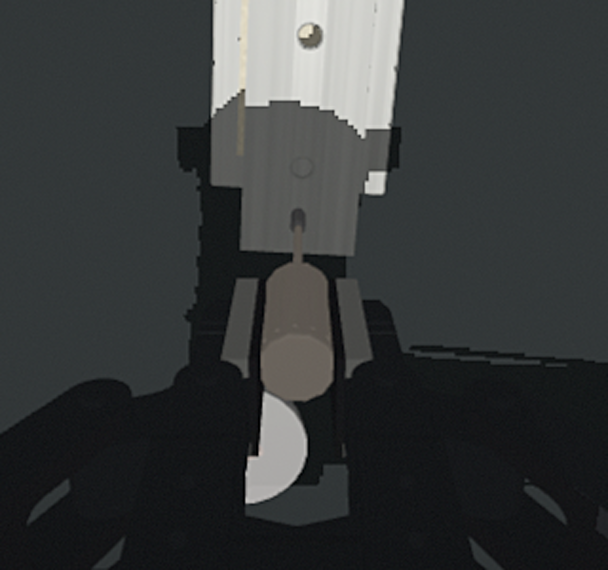

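View pics/j3.png

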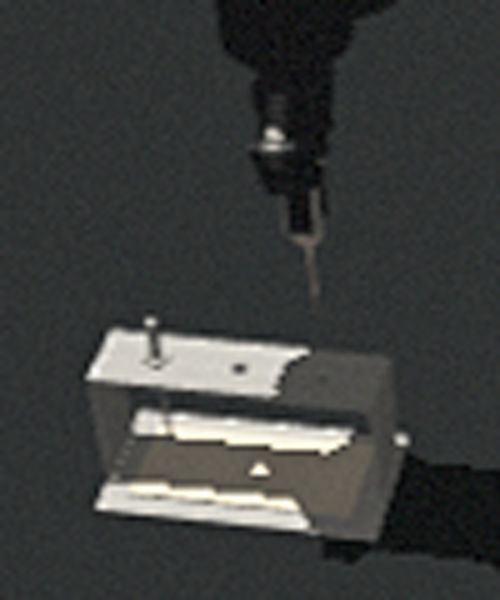

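servo_tool --plan '[0,0,0,-0.5,-1.7,-2,-1,0,0,0,-1.1,-1.7,-5.5,-1,0,0,0,-1.7,-1.7,-9.2,-1,0,0,0,-2.3,-1.7,-13,-1,0,0,0,-2.9,-1.7,-17,-1,0,0,0,-3.4,-1.7,-21,-1,0,0,0,-4,-1.7,-25,-1,0,0,0,-4.6,-1.7,-29,-1,0,0,0,-5.2,-1.7,-33,-1,0,0,0,-5.5,-1.7,-37,-1,0,0,0,-5.9,-1.7,-40,-1,0,0,0,-5.9,-1.7,-41.5,-1,0,0,0,-5.9,-1.7,-41.8,-1,0,0,0,-5.9,-1.7,-41.8,-1,0,0,0,-5.9,-1.7,-41.8,-1]'

```text
time: 8.63
tcp_pos: [0.4986, 0.2189, 0.2002]
ee_rot: [0.0, -0.707, 0.707, 0.0]
force: [0.2, -0.9, -0.0]
grip_width: 0.0149
```

```bash
python3 - <<'E'
from h import *
W=cam("wrist");cv2.imwrite("pics/k.png",W["color"][:,:,::-1]);s=state();print(s["tcp_pos"],s["grip_width"],s["force"],s["ee_rot"])
crop(W,"k2.png",240,130,390,330,3)
p=s["tcp_pos"];print(proj(W,[p+[0,0,.022],p+[0,0,.058],p-[0,0,.036],[.4985,.2205,.076],[.4985,.2205,.082]]))
S=cam("scene");crop(S,"k3.png",350,130,460,270,4)
E
```

```text
[0.49873562 0.2186606  0.20057298] 0.015019500708939672 [-0.09753271 -0.03343977 -0.32523855] [-1.73756624e-04 -7.06874564e-01  7.07338705e-01  5.27029218e-04]
[[317.47145931 253.48712006]
 [317.87841477 295.87454979]
 [317.07674185 212.37436906]
 [317.00551957 179.90420055]
 [317.02696507 181.66724801]]
```

View pics/k.png

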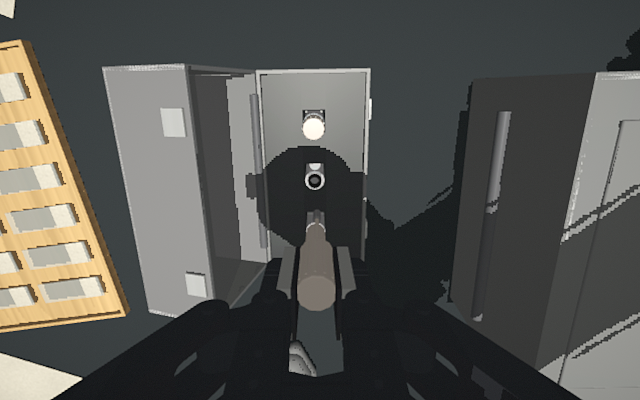

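View pics/k2.png

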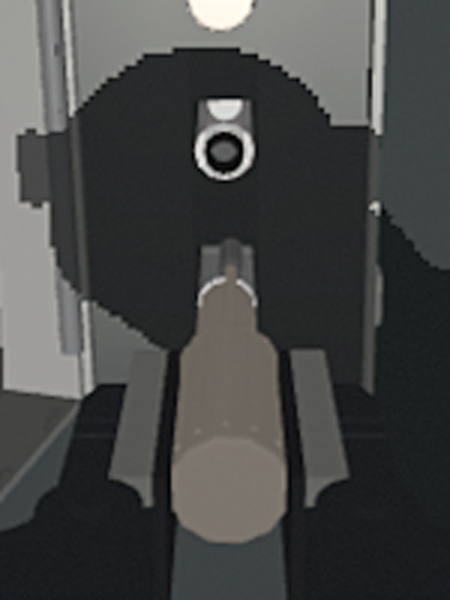

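View pics/k3.png

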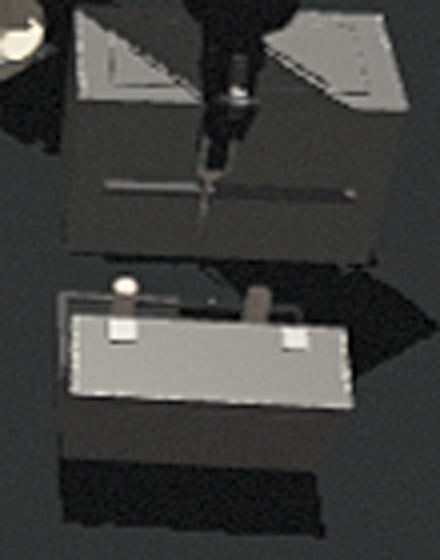

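```bash
python3 - <<'E'
from h import *
W=cam("wrist");s=state();p=s["tcp_pos"]
crop(W,"l.png",285,165,345,240,8)
sl=atz(W,(315,180.8),.082);print("sleeve",sl)
print("cap top",atz(W,(316.3,293.3),p[2]+.058)-p,"tip",atz(W,(316.5,212),p[2]-.036)-p)
for i in range(4):
    W=cam("wrist");print(W["mount"][:3,3].round(5),atz(W,(315,180.8),.082),R.from_matrix(W["mount"][:3,:3]).as_rotvec().round(4))
E
```

```text
sleeve [0.50067463 0.21966125 0.082     ]
cap top [ 0.00065185 -0.00137918  0.058     ] tip [ 0.00049812 -0.00045825 -0.036     ]
[-0.0008  -0.1751   0.07906] [0.50076276 0.21975443 0.082     ] [1.2573e+00 2.0000e-04 1.3000e-03]
[-0.0008  -0.1751   0.07906] [0.50086303 0.21997694 0.082     ] [1.2573e+00 2.0000e-04 1.3000e-03]
[-0.0008  -0.1751   0.07906] [0.50086538 0.22010339 0.082     ] [1.2573e+00 2.0000e-04 1.3000e-03]
[-0.0008  -0.1751   0.07906] [0.50085812 0.22030823 0.082     ] [1.2573e+00 2.0000e-04 1.3000e-03]
```

View pics/l.png

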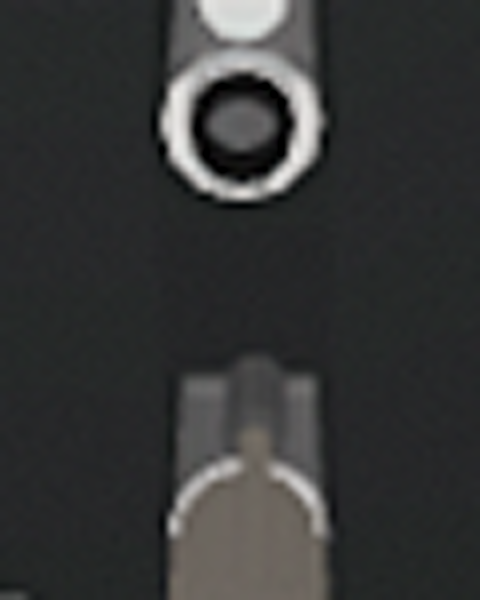

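```bash
python3 - <<'E'
from h import *
print(state()["tcp_pos"],go([.5004,.2206,.130]))
E
```

```text
[0.49897437 0.21931345 0.20100688] [0.0, -0.001, -0.0, -0.14, 7.101, -0.127]
```

servo_tool --plan '[0,0,0,-0.15,2,-0.13,-1,0,0,0,-0.15,4,-0.13,-1,0,0,0,-0.15,6,-0.13,-1,0,0,0,-0.15,7.1,-0.13,-1,0,0,0,-0.15,7.1,-0.13,-1,0,0,0,-0.15,7.1,-0.13,-1]'

```text
time: 9.48
tcp_pos: [0.5004, 0.2208, 0.1298]
ee_rot: [0.0, -0.707, 0.707, 0.0]
force: [-0.1, 0.4, -0.0]
grip_width: 0.0152
```

```bash
python3 - <<'E'
from h import *
W=cam("wrist");s=state();p=s["tcp_pos"];print(p,s["force"])
crop(W,"m.png",280,160,355,250,8)
print(proj(W,[p-[0,0,.036],[.5008,.2199,.082]]))
E
```

```text
[0.50096103 0.22119557 0.1307106 ] [ 0.47477218 -0.06172425  0.63705583]
[[316.44591818 213.55680792]
 [316.6652118  205.25557324]]
```

View pics/m.png

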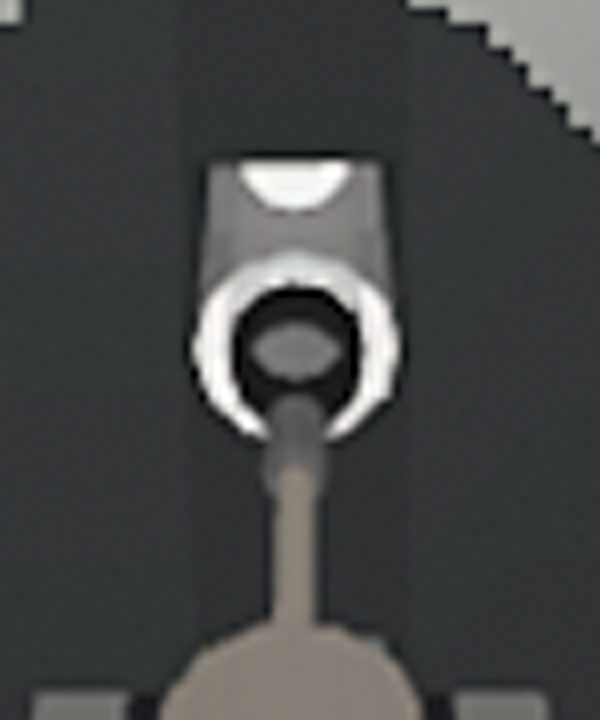

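```bash
python3 - <<'E'
from h import *
W=cam("wrist");s=state();p=s["tcp_pos"];print(p,s["ee_rot"])
f=lambda u,v:(280+(u+.5)/8-.5,160+(v+.5)/8-.5)
print(atz(W,f(296,352),.076),atz(W,f(297,427),p[2]-.0335), p)
# predicted outlines
a=np.linspace(0,2*np.pi,60)
im=cv2.resize(W["color"][160:250,280:355,::-1],None,fx=8,fy=8,interpolation=cv2.INTER_CUBIC)
c=atz(W,f(296,352),.076)
for r,z,col in [(.009,.076,(0,0,255)),(.006,.082,(0,255,0)),(.0043,.082,(255,255,0))]:
    q=proj(W,np.c_[c[0]+r*np.cos(a),c[1]+r*np.sin(a),z+0*a]);q=(q-[280,160]+.5)*8-.5
    cv2.polylines(im,[q.round().astype(int)],True,col,1)
cv2.imwrite("pics/n.png",im)
E
```

```text
[0.50116106 0.22144486 0.13109296] [ 6.73981473e-04  7.07421211e-01 -7.06791534e-01  7.09563530e-04]
[0.50153419 0.22145123 0.076     ] [0.50144663 0.22040413 0.09759296] [0.50116106 0.22144486 0.13109296]
```

View pics/n.png

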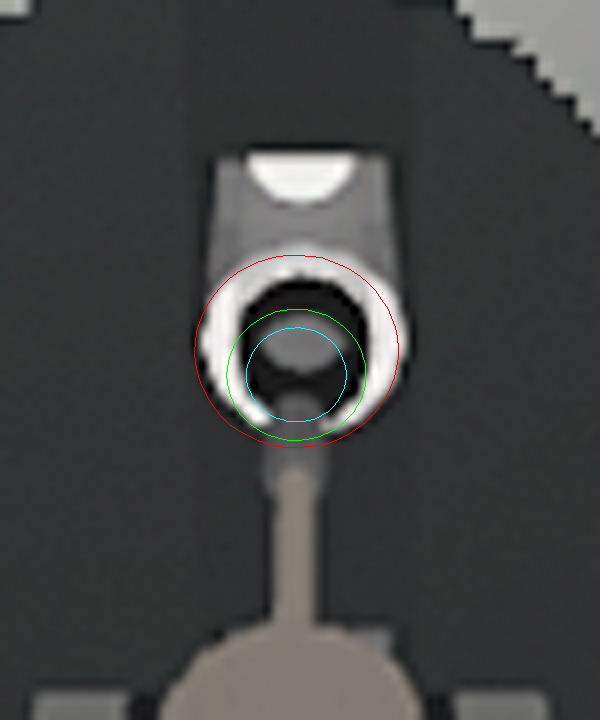

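```bash
python3 - <<'E'
from h import *
for i in range(16):
    W=read_camera("wrist") if i else None
    s=state();print(round(s["time"],2),s["tcp_pos"].round(5),s["force"].round(1))
E
```

```text
9.58 [0.50116 0.22144 0.13109] [-0.9 -0.6  0.6]
9.63 [0.5012  0.22159 0.13116] [-0.6  0.8  0.4]
9.68 [0.5011  0.22159 0.13105] [-0.3  0.5 -0.8]
9.73 [0.50097 0.22155 0.13089] [-0.5 -0.6 -0.3]
9.78 [0.50078 0.22152 0.13063] [ 0.1 -0.8 -0.7]
9.83 [0.50069 0.22145 0.13044] [-0.1  0.5  0.1]
9.88 [0.5006  0.22139 0.13028] [ 0.3 -0.1 -0.6]
9.93 [0.50051 0.22132 0.13014] [ 0.2 -0.6 -0.2]
9.98 [0.50045 0.2213  0.12999] [ 0.  -0.5  0.4]
10.03 [0.50043 0.22128 0.12991] [ 0.6 -0.3  0.4]
10.08 [0.5004  0.22126 0.12987] [-0.1 -0.3  0.1]
10.13 [0.50039 0.22123 0.12981] [-0.3  0.2 -0.3]
10.18 [0.50038 0.22124 0.12978] [-0.   0.5  0.1]
10.23 [0.50039 0.22123 0.12978] [-0.4 -0.  -0.8]
10.28 [0.50038 0.22122 0.12975] [-0.5  0.2 -0.1]
10.33 [0.50037 0.22121 0.12974] [-1.   0.4 -0.5]
```

Just settling after the move. Now measure at rest.

```bash
python3 - <<'E'
from h import *
W=cam("wrist");s=state();p=s["tcp_pos"];print(p)
f=lambda u,v:(280+(u+.5)/8-.5,160+(v+.5)/8-.5)
im=cv2.resize(W["color"][160:250,280:355,::-1],None,fx=8,fy=8,interpolation=cv2.INTER_CUBIC)
cv2.imwrite("pics/o.png",im)
import pickle;pickle.dump((W,p),open("o.pkl","wb"))
E
```

```text
[0.50039661 0.22124032 0.12976788]
```

View pics/o.png

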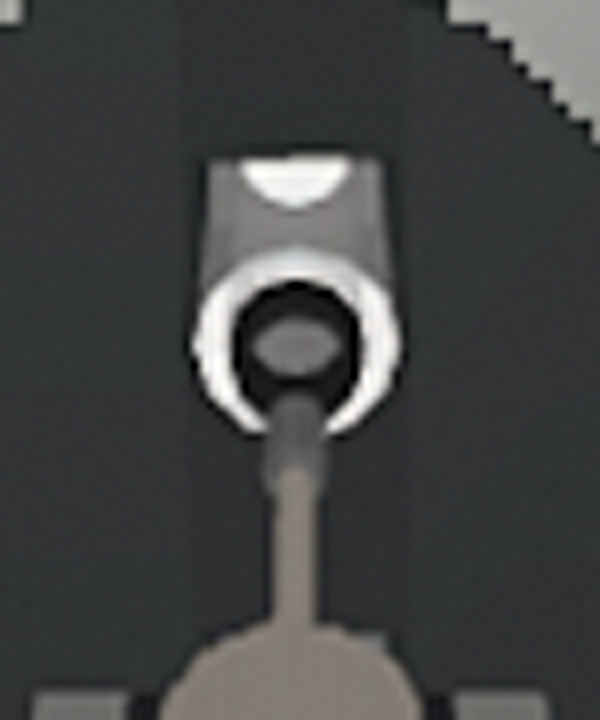

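```bash
python3 - <<'E'
from h import *
import pickle;W,p=pickle.load(open("o.pkl","rb"))
f=lambda u,v:(280+(u+.5)/8-.5,160+(v+.5)/8-.5)
c=atz(W,f(296.5,346),.076);b=atz(W,f(296,425),p[2]-.0335)
cv2.imwrite
print("rim",c,"bud",b,b-p)
a=np.linspace(0,2*np.pi,60)
im=cv2.resize(W["color"][160:340,260:375,::-1],None,fx=5,fy=5,interpolation=cv2.INTER_CUBIC)
def ring(x,y,r,z,col):
    q=proj(W,np.c_[x+r*np.cos(a),y+r*np.sin(a),z+0*a]);q=(q-[260,160]+.5)*5-.5
    cv2.polylines(im,[q.round().astype(int)],True,col,1)
ring(c[0],c[1],.009,.076,(0,0,255));ring(c[0],c[1],.006,.082,(0,255,0));ring(c[0],c[1],.006,.076,(0,255,0))
for z,r in [(.058,.0085),(.022,.0085),(.015,.0035),(-.0335,.0025)]:
    ring(b[0],b[1],r,p[2]+z,(255,128,0))
cv2.imwrite("pics/q.png",im)
E
```

```text
rim [0.5008327  0.22056121 0.076     ] bud [0.50089616 0.22037464 0.09626788] [ 0.00049955 -0.00086568 -0.0335    ]
```

View pics/q.png

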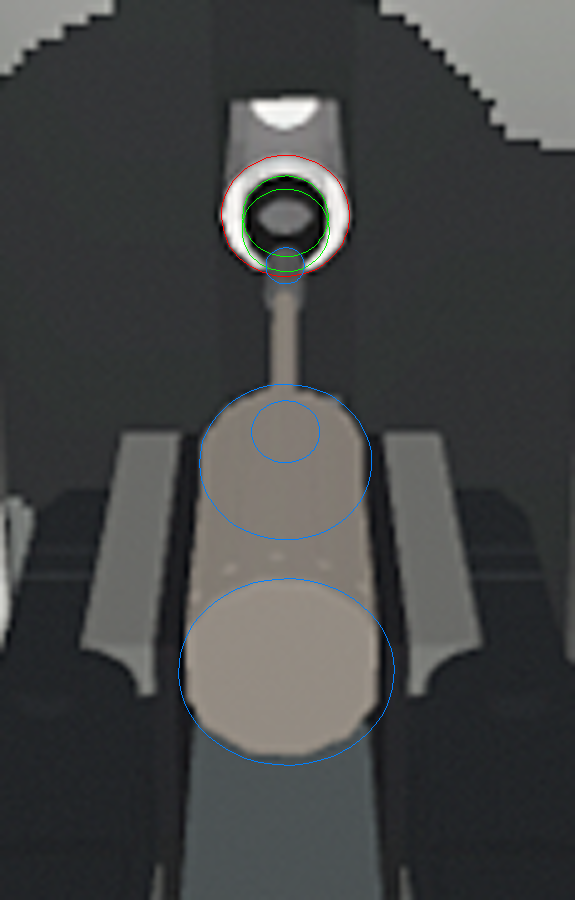

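servo_tool --plan '[0,0,0,0,1,-0.01,-1,0,0,0,0,2,-0.01,-1,0,0,0,0,3,-0.01,-1,0,0,0,0,4,-0.01,-1,0,0,0,0,5,-0.01,-1,0,0,0,0,5.4,-0.01,-1,0,0,0,0,5.6,-0.01,-1,0,0,0,0,5.6,-0.01,-1,0,0,0,0,5.6,-0.01,-1,0,0,0,0,5.6,-0.01,-1,0,0,0,0,5.6,-0.01,-1]' --grip_force 90

```text
time: 11.3
tcp_pos: [0.5008, 0.2216, 0.0743]
ee_rot: [0.0, 0.707, -0.707, 0.0]
force: [0.2, 0.1, 0.1]
grip_width: 0.0145
```

```bash
python3 - <<'E'
from h import *
for i in range(4): W=cam("wrist")
s=state();print(s["tcp_pos"],s["force"],s["grip_width"],s["time"])
crop(W,"r.png",260,160,375,340,5)
E
```

```text
[0.50048157 0.22142483 0.07400166] [ 0.72128891 -0.72077954  0.3001814 ] 0.014256405794390076 11.5
```

View pics/r.png

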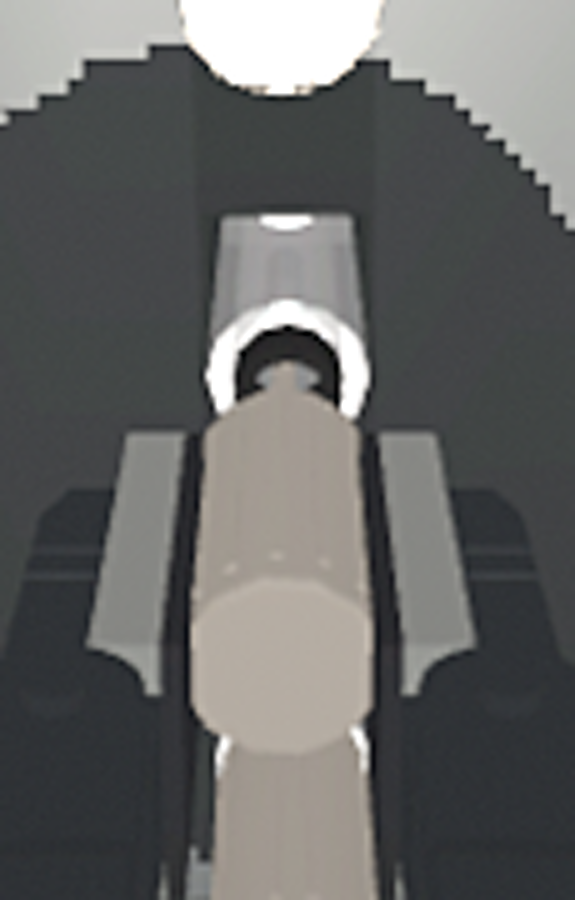

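servo_tool --plan '[0,0,0,0,0.3,0.02,-1,0,0,0,0,0.6,0.02,-1,0,0,0,0,0.9,0.02,-1,0,0,0,0,1.2,0.02,-1,0,0,0,0,1.2,0.02,-1,0,0,0,0,1.2,0.02,-1,0,0,0,0,1.2,0.02,-1]'

```text
time: 12.08
tcp_pos: [0.5005, 0.2212, 0.0618]
ee_rot: [-0.0, -0.707, 0.707, -0.0]
force: [0.4, 0.1, 0.2]
grip_width: 0.0142
```

```bash
python3 - <<'E'
from h import *
for i in range(3): W=cam("wrist")
s=state();print(s["tcp_pos"],s["force"],s["grip_width"],s["time"])
crop(W,"r2.png",260,160,375,340,4)
E
```

```text
[0.50051873 0.22121418 0.06195479] [-0.09447171 -0.25460128  0.25466579] 0.01406994998063851 12.2333
```

View pics/r2.png

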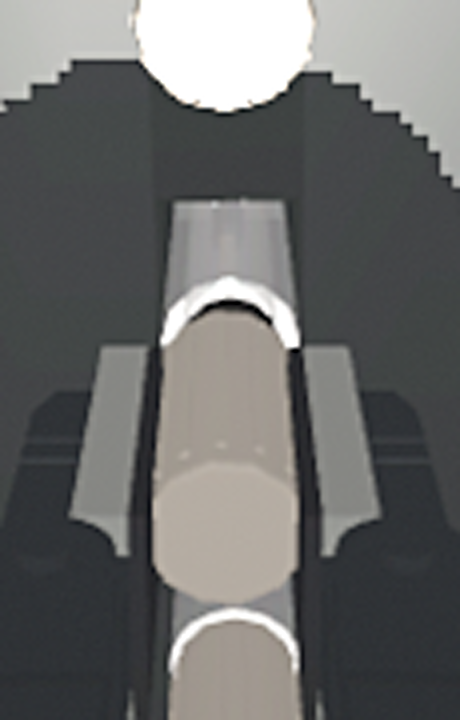

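servo_tool --plan '[0,0,0,0,0.2,0,-1,0,0,0,0,0.35,0,-1,0,0,0,0,0.5,0,-1,0,0,0,0,0.65,0,-1,0,0,0,0,0.75,0,-1,0,0,0,0,0.75,0,-1,0,0,0,0,0.75,0,-1,0,0,0,0,0.75,0,-1]'

```text
time: 12.9
tcp_pos: [0.5009, 0.2213, 0.0553]
ee_rot: [0.0, 0.707, -0.707, 0.001]
force: [-1.9, 0.1, 5.2]
grip_width: 0.0144
```

```bash
python3 - <<'E'
from h import *
for i in range(3): W=cam("wrist")
s=state();print(s["tcp_pos"],s["force"],s["grip_width"],s["time"])
crop(W,"r3.png",260,160,375,340,4)
E
```

```text
[0.50083039 0.22135334 0.05531885] [-1.54357452 -0.32185689  5.98449185] 0.014365495735691989 13.05
```

View pics/r3.png

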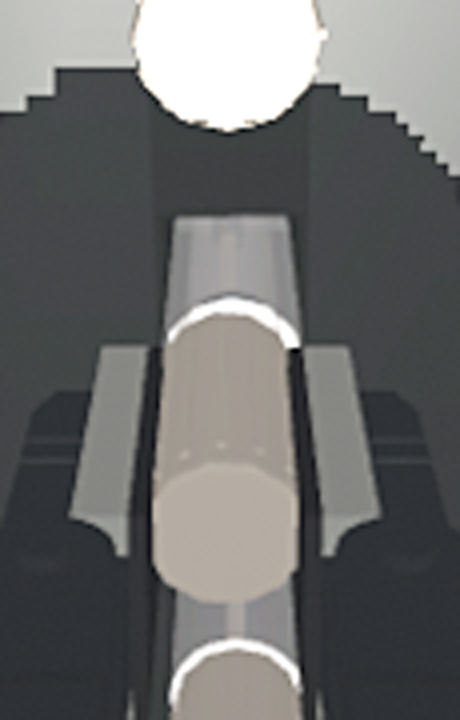

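servo_tool --plan '[0,0,0,0,0.1,0,-1,0,0,0,0,0.2,0,-1,0,0,0,0,0.3,0,-1,0,0,0,0,0.3,0,-1,0,0,0,0,0.3,0,-1,0,0,0,0,0.3,0,-1]'

```text
time: 13.55
tcp_pos: [0.501, 0.2214, 0.054]
ee_rot: [0.001, 0.707, -0.707, 0.001]
force: [-6.3, -1.4, 16.1]
grip_width: 0.0143
```

```bash
python3 - <<'E'
from h import *
for i in range(3): W=cam("wrist")
s=state();print(s["tcp_pos"],s["force"],s["grip_width"],s["time"])
crop(W,"r4.png",260,160,375,340,4)
E
```

```text
[0.50096004 0.22138811 0.05401661] [-6.893257   -1.34751725 16.23281209] 0.014424918379371161 13.7
```

View pics/r4.png

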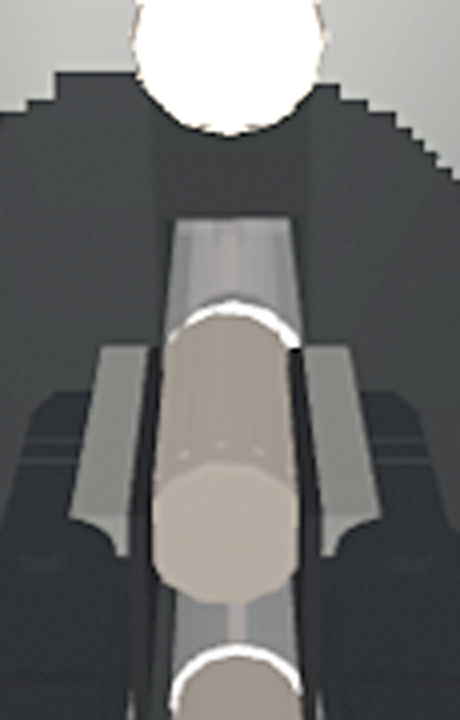

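servo_tool --plan '[0,0,0,0,0.1,0,-1,0,0,0,0,0.2,0,-1,0,0,0,0,0.2,0,-1,0,0,0,0,0.2,0,-1,0,0,0,0,0.2,0,-1]'

```text
time: 14.12
tcp_pos: [0.5011, 0.2215, 0.0539]
ee_rot: [0.001, 0.708, -0.707, 0.002]
force: [-12.6, -1.8, 28.6]
grip_width: 0.0139
```

servo_tool --plan '[0,0,0,0,-0.4,0,-1,0,0,0,0,-0.4,0,-1,0,0,0,0,-0.4,0,-0.4,0,0,0,0,-0.4,0,-0.2,0,0,0,0,-0.4,0,-0.2,0,0,0,0,-0.4,0,-0.2]'

```text
time: 14.62
tcp_pos: [0.5002, 0.2209, 0.0526]
ee_rot: [0.0, -0.707, 0.707, 0.0]
force: [-0.2, 0.2, -0.8]
grip_width: 0.0344
```

```bash
python3 - <<'E'
from h import *
for i in range(3): W=cam("wrist")
s=state();print(s["tcp_pos"],s["force"],s["grip_width"],s["time"])
crop(W,"s.png",220,100,415,340,3)
E
```

```text
[0.50034747 0.22103542 0.05297193] [ 0.1180748  -0.51867774 -0.16774603] 0.034181674833480266 14.7667
```

View pics/s.png

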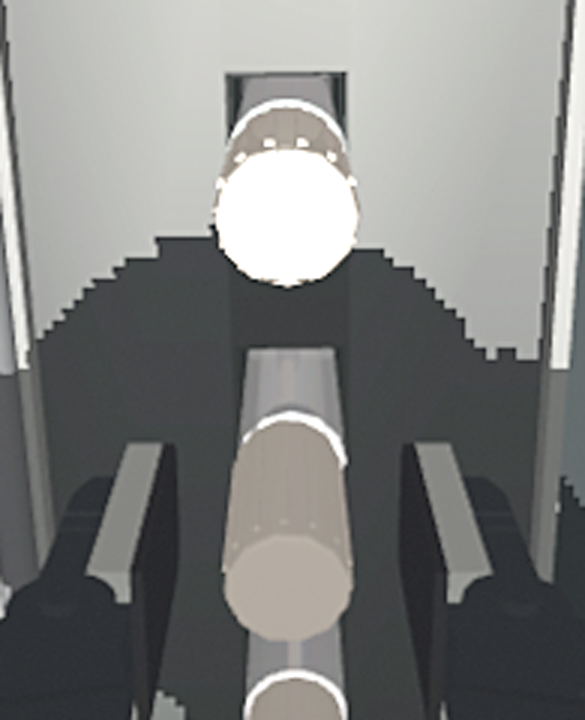

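servo_tool --plan '[0,0,0,0,-2,0,-0.2,0,0,0,0,-5,0,-0.2,0,0,0,0,-9,0,-0.2,0,0,0,0,-13,0,-0.5,0,0,0,0,-17,0,-1,0,0,0,0,-19,0,-1,0,0,0,0,-19,0,-1]'

```text
time: 15.35
tcp_pos: [0.5028, 0.222, 0.2494]
ee_rot: [0.003, 0.709, -0.705, 0.003]
force: [0.8, -1.2, -0.5]
grip_width: -0.0001
```

```bash
python3 - <<'E'
from h import *
for i in range(4): W=cam("wrist")
s=state();print(s["tcp_pos"],s["force"],s["grip_width"],s["time"])
cv2.imwrite("pics/t.png",W["color"][:,:,::-1])
S=cam("scene");crop(S,"t3.png",340,170,460,270,6)
for th in np.arange(1.6,2.11,.1):
    c,q=np.cos(th),np.sin(th)
    print(round(th,2),[ (proj(S,[[.5505+x,.2205,.056+z]])[0]).round(1).tolist() for x,z in [(-.1*c+.063*q,.1*q+.063*c),(.063*q,.063*c)]],(-.1*c+.063*q+.5505).round(3),(.1*q+.063*c+.056).round(3))
E
```

```text
[0.49977773 0.22091435 0.24193075] [-0.89805503 -0.33665775 -0.99352408] 0.00010471773901995506 15.55
1.6 [[401.7, 219.2], [397.0, 243.0]] 0.616 0.154
1.7 [[401.6, 223.5], [396.7, 244.3]] 0.626 0.147
1.8 [[401.4, 227.8], [396.4, 245.4]] 0.635 0.139
1.9 [[401.1, 232.1], [396.1, 246.3]] 0.642 0.13
2.0 [[400.8, 236.4], [395.8, 247.1]] 0.649 0.121
2.1 [[400.4, 240.5], [395.5, 247.6]] 0.655 0.111
```

View pics/t.png

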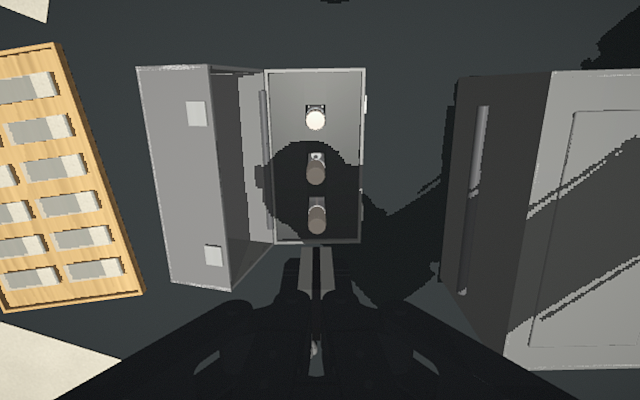

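View pics/t3.png

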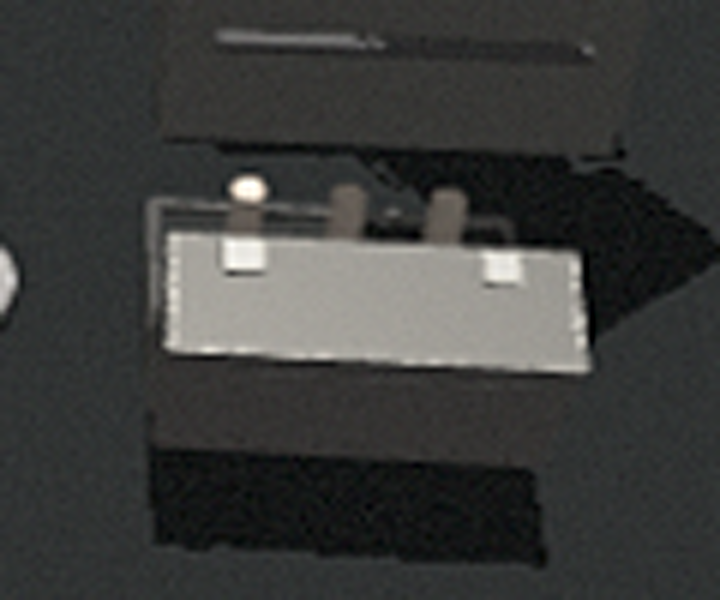

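```bash
python3 - <<'E'
from h import *
s=state();print(s["qpos"].round(2),s["time"])
print(go([.675,.19,.23],-np.pi/2))
E
```

```text
[ 0.7   0.24  0.2  -0.   -1.53 -0.7 ] 15.6
[0.001, -1.571, 0.003, -17.529, 1.133, 3.08]
```

servo_tool --plan '[0,-0.12,0,-1.5,0,0.3,-1,0,-0.24,0,-3,0.2,0.6,-1,0,-0.36,0,-4.5,0.4,0.9,-1,0,-0.48,0,-6,0.5,1.2,-1,0,-0.6,0,-7.5,0.6,1.4,-1,0,-0.72,0,-9,0.7,1.6,-1,0,-0.84,0,-10.5,0.8,1.8,-1,0,-0.96,0,-12,0.9,2,-1,0,-1.08,0,-13.5,1,2.3,-1,0,-1.2,0,-15,1.1,2.6,-1,0,-1.32,0,-16.2,1.1,2.8,-1,0,-1.44,0,-17,1.1,3,-1,0,-1.57,0,-17.5,1.1,3.1,-1,0,-1.57,0,-17.5,1.1,3.1,-1,0,-1.57,0,-17.5,1.1,3.1,-1]'

```text
time: 16.85
tcp_pos: [0.6751, 0.19, 0.2306]
ee_rot: [-0.5, 0.501, -0.501, 0.498]
force: [0.1, -0.7, 0.3]
grip_width: 0.0004
```

```bash
python3 - <<'E'
from h import *
for i in range(3): W=cam("wrist")
s=state();print(s["tcp_pos"],s["force"],s["qpos"].round(2),s["time"],s["ee_rot"])
cv2.imwrite("pics/u.png",W["color"][:,:,::-1])
print(go([.675,.19,.085],-np.pi/2))
E
```

```text
[0.67496076 0.19024101 0.23215099] [0.96329597 0.51075294 0.7067591 ] [ 0.5   0.58  0.69 -0.   -1.68  1.07] 17.0 [-0.49934903  0.50086858 -0.50075002  0.4990297 ]
[0.0, -0.003, 0.0, 0.021, 14.715, 0.01]
```

View pics/u.png

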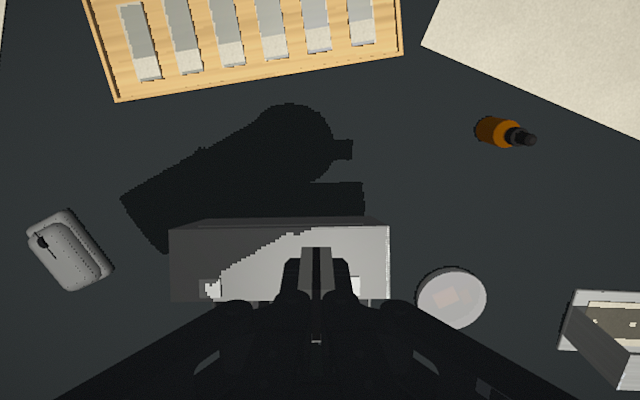

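```bash
python3 - <<'E'
from h import *
W=cam("wrist");s=state()
for u,v in [(180,229),(300,228),(385,226)]: print(atz(W,(u,v),.134))
print(atz(W,(280,218),.04), s["tcp_pos"])
crop(W,"v.png",160,200,400,310,3)
H=np.array([.5505,.056]);px,pz=.675,.085
off=.033;hw=.010
for th in [1.86,1.75,1.65,1.57,1.45,1.3,1.15,1.0,.85,.7,.55,.4,.25,.1,0]:
    c,q=np.cos(th),np.sin(th)
    if th>1.57: cx,cz=-.1*c+.063*q,.1*q+.063*c-.014
    else: cx,cz=-.092*c+.063*q,.092*q+.063*c
    x=H[0]+cx+hw;z=H[1]+cz-off
    print(th,"dz",round((x-px)*100,1),"dy",round(-(z-pz)*100,1),"TCP",round(x,3),round(z,3))
E
```

```text
[0.6379875 0.3072829 0.134    ]
[0.63862688 0.20393435 0.134     ]
[0.64027945 0.13090398 0.134     ]
[0.61106317 0.2313961  0.04      ] [0.67502084 0.19024308 0.23241418]
1.86 dz -2.6 dy -0.2 TCP 0.649 0.087
1.75 dz -3.5 dy -1.1 TCP 0.64 0.096
1.65 dz -4.4 dy -1.9 TCP 0.631 0.104
1.57 dz -5.2 dy -3.0 TCP 0.623 0.115
1.45 dz -6.3 dy -3.7 TCP 0.612 0.122
1.3 dz -7.8 dy -4.3 TCP 0.597 0.128
1.15 dz -9.5 dy -4.8 TCP 0.58 0.133
1.0 dz -11.1 dy -4.9 TCP 0.564 0.134
0.85 dz -12.8 dy -4.9 TCP 0.547 0.134
0.7 dz -14.4 dy -4.5 TCP 0.531 0.13
0.55 dz -16.0 dy -4.0 TCP 0.515 0.125
0.4 dz -17.5 dy -3.2 TCP 0.5 0.117
0.25 dz -18.8 dy -2.2 TCP 0.487 0.107
0.1 dz -20.0 dy -1.0 TCP 0.475 0.095
0 dz -20.7 dy -0.1 TCP 0.468 0.086
```

View pics/v.png

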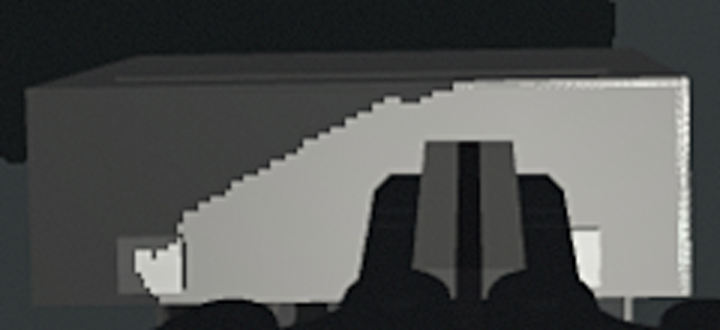

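servo_tool --plan '[0,0,0,0,3,0.2,-1,0,0,0,0,6,0.2,-1,0,0,0,0,9,0.2,-1,0,0,0,0,11.5,0.2,-1,0,0,0,0,13.5,0.2,-1,0,0,0,0,14.7,0.2,-1,0,0,0,0,14.7,0.2,-1,0,0,0,0,14.7,0.2,-1,0,0,0,0,14.7,0.2,-1]'

```text
time: 17.8
tcp_pos: [0.6781, 0.1904, 0.087]
ee_rot: [0.499, -0.5, 0.501, -0.501]
force: [0.8, -1.3, 0.3]
grip_width: -0.0001
```

```bash
python3 - <<'E'
from h import *
for i in range(4): W=cam("wrist")
s=state();print(s["tcp_pos"],s["force"],s["time"])
cv2.imwrite("pics/w.png",W["color"][:,:,::-1])
E
```

```text
[0.67797975 0.19039905 0.08660459] [ 0.29026298 -0.13969121  0.22435511] 18.0
```

View pics/w.png

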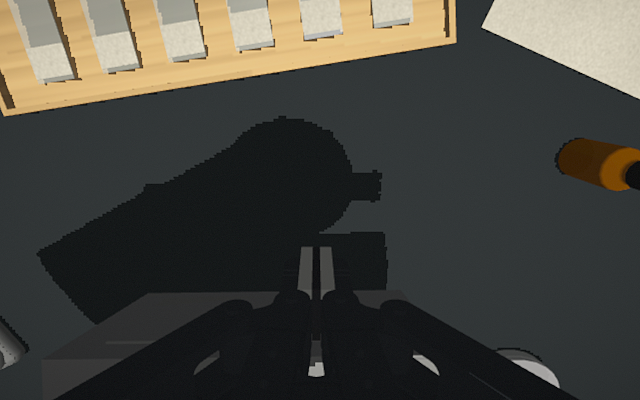

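servo_tool --plan '[0,0,0,0,0,-1.5,-1,0,0,0,0,0,-2.4,-1,0,0,0,0,0,-2.9,-1,0,0,0,0,-0.4,-3.3,-1,0,0,0,0,-0.9,-3.8,-1,0,0,0,0,-1.3,-4.2,-1,0,0,0,0,-1.7,-4.7,-1,0,0,0,0,-2.2,-5.1,-1,0,0,0,0,-2.7,-5.5,-1,0,0,0,0,-3.1,-6,-1,0,0,0,0,-3.5,-6.6,-1,0,0,0,0,-3.8,-7.3,-1,0,0,0,0,-4.1,-8.1,-1,0,0,0,0,-4.1,-8.1,-1,0,0,0,0,-4.1,-8.1,-1]'

```text
time: 19.25
tcp_pos: [0.5957, 0.1903, 0.1267]
ee_rot: [-0.5, 0.5, -0.5, 0.5]
force: [0.2, -0.4, 0.1]
grip_width: 0.0002
```

```bash
python3 - <<'E'
from h import *
for i in range(2): W=cam("wrist")
s=state();print(s["tcp_pos"],s["force"],s["time"])
cv2.imwrite("pics/x.png",W["color"][:,:,::-1])
S=cam("scene");crop(S,"x3.png",320,130,480,270,5)
E
```

```text
[0.59605688 0.19020184 0.12604421] [ 0.28692519 -0.08527832 -0.70850194] 19.35
```

View pics/x.png

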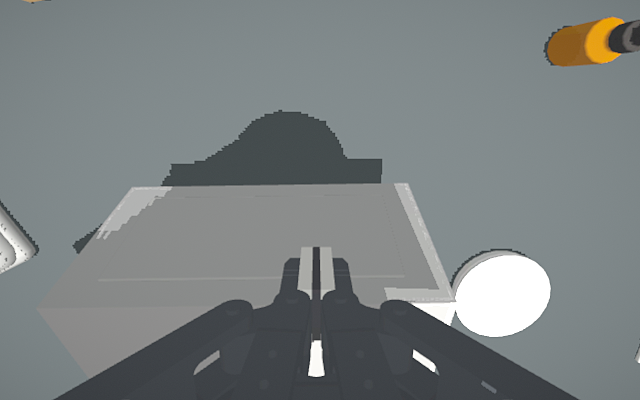

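View pics/x3.png

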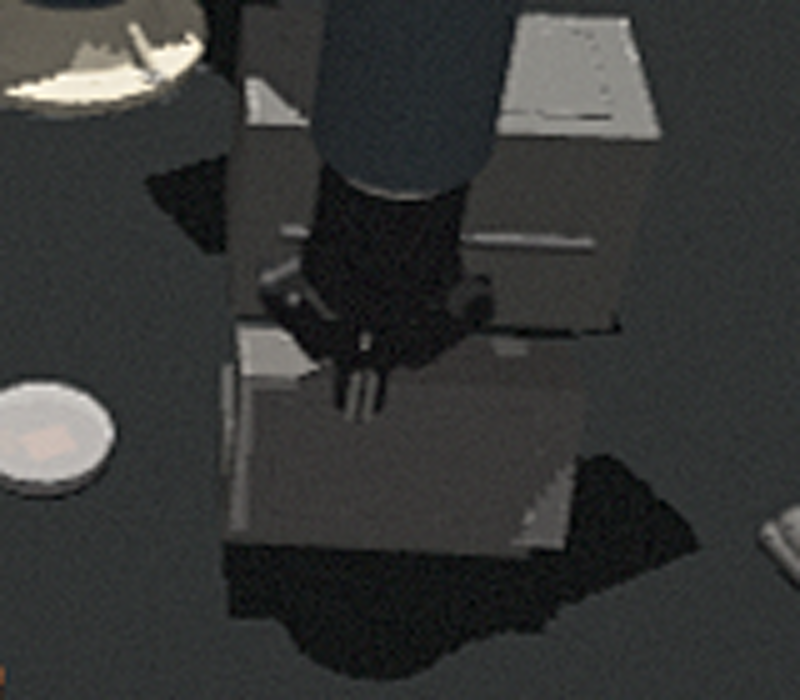

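servo_tool --plan '[0,0,0,0,-0.4,-0.8,-1,0,0,0,0,-0.7,-1.7,-1,0,0,0,0,-0.8,-2.5,-1,0,0,0,0,-0.8,-3.3,-1,0,0,0,0,-0.8,-4.1,-1,0,0,0,0,-0.8,-5,-1,0,0,0,0,-0.6,-5.8,-1,0,0,0,0,-0.4,-6.6,-1,0,0,0,0,-0.1,-7.4,-1,0,0,0,0,0.2,-8.2,-1,0,0,0,0,0.6,-9,-1,0,0,0,0,0.9,-9.7,-1,0,0,0,0,0.9,-9.7,-1,0,0,0,0,0.9,-9.7,-1]'

```text
time: 20.57
tcp_pos: [0.4987, 0.1903, 0.117]
ee_rot: [-0.5, 0.5, -0.5, 0.5]
force: [-0.5, 0.3, 0.3]
grip_width: 0.0001
```

```bash
python3 - <<'E'
from h import *
for i in range(2): W=cam("wrist")
s=state();print(s["tcp_pos"],s["force"],s["time"])
cv2.imwrite("pics/y.png",W["color"][:,:,::-1])
S=cam("scene");crop(S,"y3.png",320,130,480,270,5)
E
```

```text
[0.49949149 0.19038318 0.11723416] [ 0.23187514 -0.22500051 -0.89003217] 20.6667
```

View pics/y3.png

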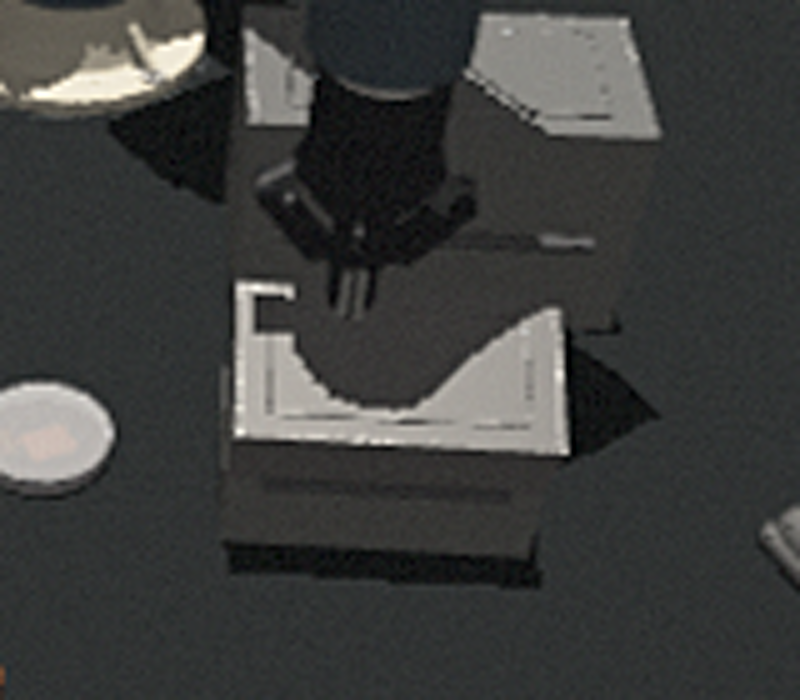

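servo_tool --plan '[0,0,0,0,0.5,-0.6,-1,0,0,0,0,1,-1.2,-1,0,0,0,0,1.6,-1.8,-1,0,0,0,0,2.2,-2.4,-1,0,0,0,0,2.7,-2.8,-1,0,0,0,0,3.1,-3.1,-1,0,0,0,0,3.1,-3.1,-1,0,0,0,0,3.1,-3.1,-1,0,0,0,0,3.1,-3.1,-1]'

```text
time: 21.47
tcp_pos: [0.4682, 0.1903, 0.0861]
ee_rot: [-0.5, 0.5, -0.5, 0.5]
force: [-0.1, 0.0, -0.6]
grip_width: -0.0
```

```bash
python3 - <<'E'
from h import *
for i in range(2): W=cam("wrist")
s=state();print(s["tcp_pos"],s["force"],s["time"])
S=cam("scene");crop(S,"z3.png",320,130,480,270,5)
E
```

```text
[0.46836159 0.19027004 0.08607085] [-0.01267432 -0.60635816  0.44928616] 21.5667
```

View pics/z3.png

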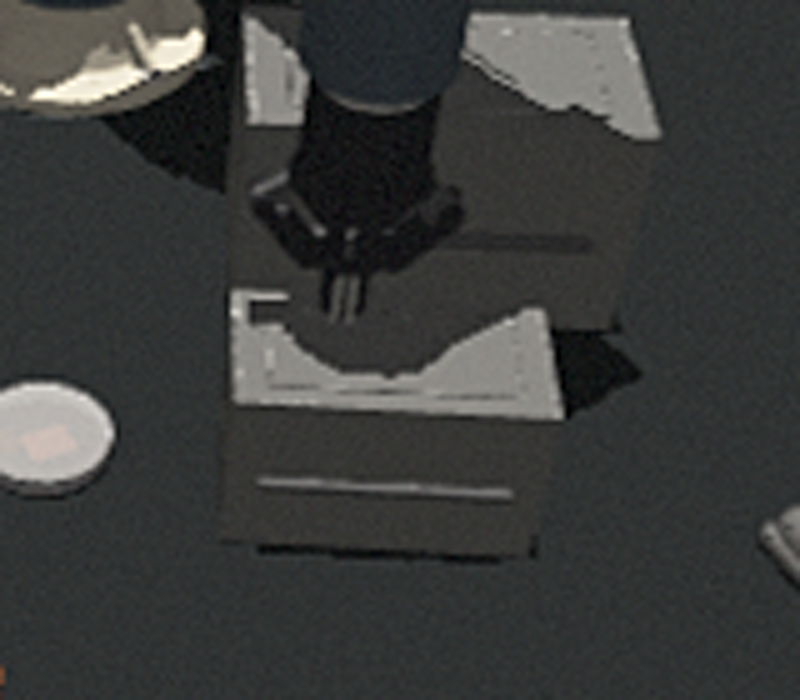

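Lid looks nearly shut; press down until force rises.

servo_tool --plan '[0,0,0,0,0.2,0,-1,0,0,0,0,0.4,0,-1,0,0,0,0,0.6,0,-1,0,0,0,0,0.6,0,-1,0,0,0,0,0.6,0,-1,0,0,0,0,0.6,0,-1]'

```text
time: 22.12
tcp_pos: [0.4689, 0.1904, 0.0854]
ee_rot: [-0.499, 0.499, -0.5, 0.501]
force: [-16.3, -3.0, 34.6]
grip_width: -0.0001
```

servo_tool --plan '[0,0,0,0,-0.3,0,-1,0,0,0,0,-3,0,-1,0,0,0,0,-7,0,-1,0,0,0,0,-11,0,-1,0,0,0,0,-15,3,-1,0,0,0,0,-17,6,-1,0,0,0,0,-17,10,-1,0,0,0,0,-17,13,-1,0,0,0,0,-17,13,-1,0,0,0,0,-17,13,-1]'

```text
time: 22.95
tcp_pos: [0.5994, 0.1899, 0.2476]
ee_rot: [-0.501, 0.501, -0.5, 0.498]
force: [-0.4, 0.2, 0.2]
grip_width: -0.0001
```

```bash
python3 - <<'E'
from h import *
for i in range(4): S=cam("scene")
s=state();print(s["tcp_pos"],s["force"],s["time"])
crop(S,"za.png",120,120,520,300,2); crop(S,"zb.png",340,160,460,260,6)
T=cam("top");crop(T,"zc.png",180,120,500,300,2)
for th in (0,.05,.1):
    c,q=np.cos(th),np.sin(th);x,z=-.1*c+.063*q,.1*q+.063*c
    print(th,proj(T,[[.5505+x,y,.056+z] for y in(.1255,.3155)]).round(1).tolist(),((proj(S,[[.5505+x,y,.056+z] for y in(.1255,.3155)])-[340,160])*6).round(1).tolist())
E
```

```text
[0.59783734 0.19026603 0.25109292] [-0.38991006 -0.02527863  0.64681889] 23.15
0 [[293.1, 209.7], [238.5, 211.1]] [[156.2, 166.2], [528.5, 188.1]]
0.05 [[293.0, 208.6], [238.2, 210.1]] [[156.9, 163.0], [530.9, 185.0]]
0.1 [[292.8, 207.5], [237.9, 208.9]] [[157.7, 160.4], [533.3, 182.4]]
```

View pics/za.png

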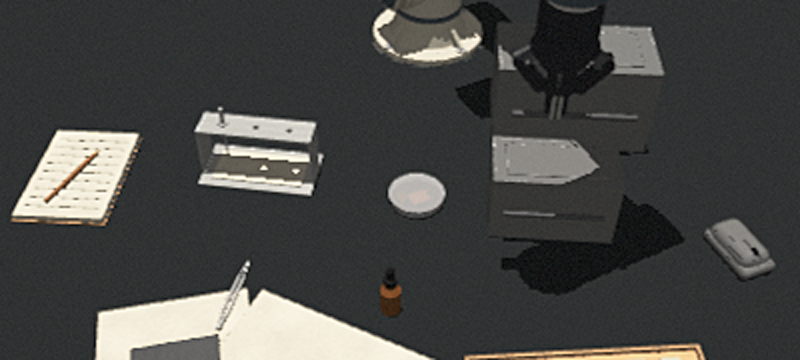

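View pics/zb.png

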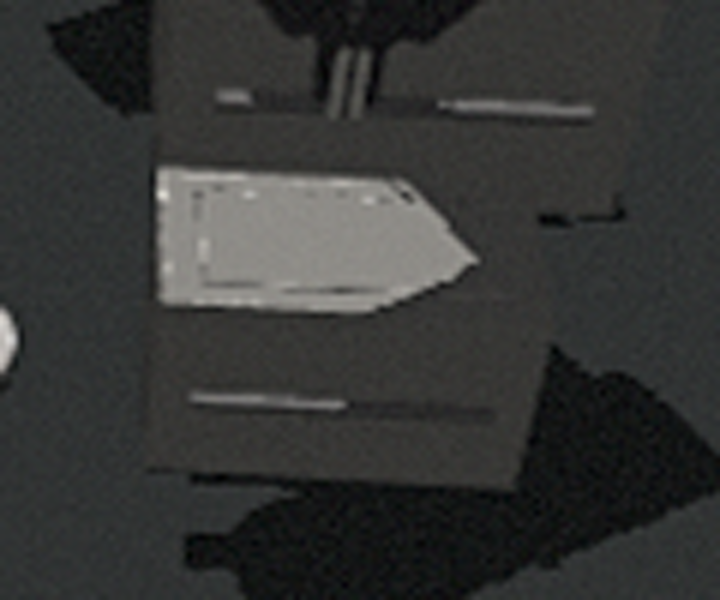

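View pics/zc.png

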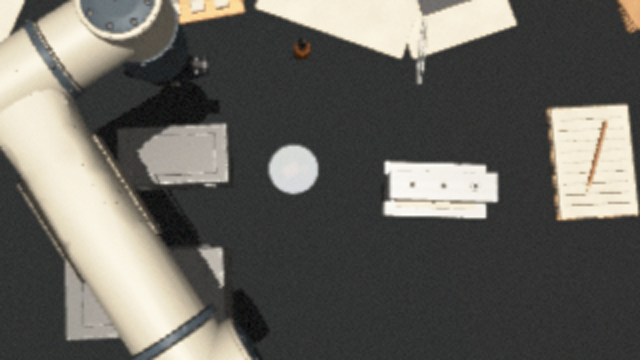

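```bash
python3 -c "
from cell import *
print(state()['qd'].round(3));print(finish_job())"
```

```text
[ 0.    -0.003  0.    -0.     0.001  0.001]
the job is handed in; nothing more can be done
None
```

The swab is pushed home in the middle (open) vial, the case lid is shut, and I handed the job in at about 23 s, with no verdict reported. I lifted the swab from the stand by its cap and lined it up over the vial with the wrist camera. The lid I swung over from behind and pressed down at its front edge.

**Swab seating:**
- The sleeve gave way at about 6 N. The cap then met a hard stop at the expected height (29 N for 0.1 mm of travel), with the lid still open.
- After I let go, the wrist picture showed the cap sitting like its neighbours, though I did not measure its tilt or offset.
- The swab could not be seen again once the lid was shut.

**Lid:** It met a hard stop at 35 N. In the scene picture its top edge then lay within a pixel of where a fully shut lid should be.

**Other items:** The spatula still hangs in the stand, and the last pictures show nothing on the bench visibly moved. I checked this by eye, not by measurement. The arm was clear of everything at hand-in.

**One thing disagreed:** The shut fingertips sit about 32 mm short of the tool point that the state reports. My first grasp therefore closed on nothing, just above the cap, and disturbed nothing. I corrected for this in every later move.

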